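Put the printing things back on their outlines

TASK

Tidy the print bench: put the ink pot, the stapler, the marker and the wooden block back on the plywood boards, each resting flat, the pot upright, on the painted outline that matches it, centred and lined up with the outline (either way round is fine). Set each thing down rather than dropping it, let go of it, and leave the roll of tape and the red lid where they are.

Things in the scene. Friction and masses are not known exactly. Their poses are not given: they have to be found in the camera images.
- pot_mid (a point): Small round ink pot with a blue screw lid (fixed on) and a pale body, 58 mm across, 64 mm high, standing upright. Take it across its diameter, from any side. The point is its centre, half-way up (32 mm above its underside); z up. Its yaw does not matter.
- stapler_mid (a point): Bench stapler with a red top arm on a grey foot, 143 mm long along its x, foot 34 mm wide along its y (8 mm high), 50 mm high. The top arm does not move here; it is 20 mm wide and spans 31 to 50 mm above the underside; take it across the arm, fingers closing along y. The point is the centre of its outline, half-way up (25 mm); z up.
- marker_mid (a point): Capped marker, white barrel with black cap, 141 mm long along its x, 18 mm wide along y, 18 to 20 mm high; it does not roll. Take it across the middle. The point is its centre, 9 mm above its underside; z up.
- block_mid (a point): Ink-stained timber prop block, 75 mm long along its y, 42 mm wide along its x, 30 mm high. Take it across the 42 mm. The point is its centre, 15 mm above its underside; z up.
- rest_pot_top (a point): Resting board of the ink pot: a thin plywood board, 6 mm thick, fixed to the bench, painted on top with the dark outline of the ink pot: a disc 60 mm across (the board itself is 12 mm longer and wider). The point is the centre of the outline on the board's top face, 6 mm above the bench; the yaw of this round one does not matter, z up. The top is flat, without rims.
- rest_stapler_top (a point): Resting board of the stapler: a thin plywood board, 6 mm thick, fixed to the bench, painted on top with the dark outline of the stapler: a bar 143 x 34 mm with stepped, narrowed ends (the board itself is 12 mm longer and wider). The point is the centre of the outline on the board's top face, 6 mm above the bench; x runs along the outline's long side, z up. The top is flat, without rims.
- rest_marker_top (a point): Resting board of the marker: a thin plywood board, 6 mm thick, fixed to the bench, painted on top with the dark outline of the marker: a slender round-ended bar 141 x 18 mm (the board itself is 12 mm longer and wider). The point is the centre of the outline on the board's top face, 6 mm above the bench; x runs along the outline's long side, z up. The top is flat, without rims.
- rest_block_top (a point): Resting board of the wooden block: a thin plywood board, 6 mm thick, fixed to the bench, painted on top with the dark outline of the wooden block: a short rectangle 75 x 42 mm (the board itself is 12 mm longer and wider). The point is the centre of the outline on the board's top face, 6 mm above the bench; x runs along the outline's long side, z up. The top is flat, without rims.
- tape_roll: Bystander: loose roll of beige masking tape lying flat, 92 mm across, 24 mm high; origin at the centre of its underside.
- lid: Bystander: loose red round lid lying flat, 86 mm across, 22 mm high; origin at the centre of its underside.
Things that resemble listed ones, but are neither listed nor needed, are in the scene too. There is more than one size of the part that bears pot_mid; the job needs the smaller.

How it is judged:
At the end, for the whole second after the job is handed in: Each thing rests flat and right side up (within 0.15 rad) on its own board, at most 4 mm above resting height, its centre within 15 mm of the outline's centre, its long side within 0.22 rad of the outline's, either way round. Any order (horizontal distance between pot_mid and rest_pot_top below 0.015 m and z of pot_mid in the frame of rest_pot_top below 0.036 m and angle between each of pot_mid, stapler_mid, marker_mid, block_mid's own z axis and vertical below 0.15 rad and linear speed of each of pot, stapler, marker, block below 0.02 m/s and angular speed of each of pot, stapler, marker, block below 0.2 rad/s and horizontal distance between stapler_mid and rest_stapler_top below 0.015 m and angle between the x axis of stapler_mid and the x axis of rest_stapler_top, either way round below 0.22 rad and z of stapler_mid in the frame of rest_stapler_top below 0.029 m and horizontal distance between marker_mid and rest_marker_top below 0.015 m and angle between the x axis of marker_mid and the x axis of rest_marker_top, either way round below 0.22 rad and z of marker_mid in the frame of rest_marker_top below 0.013 m and horizontal distance between block_mid and rest_block_top below 0.015 m and angle between the y axis of block_mid and the x axis of rest_block_top, either way round below 0.22 rad and z of block_mid in the frame of rest_block_top below 0.019 m); the robot touches nothing.
It fails at once if a thing is dropped or thrown from more than about 5 cm up ((contact force between the fingers and pot below 0.01 N and height (world z) of pot_mid above 0.092 m and linear speed of pot above 0.3 m/s) or (contact force between the fingers and stapler below 0.01 N and height (world z) of stapler_mid above 0.085 m and linear speed of stapler above 0.3 m/s) or (contact force between the fingers and marker below 0.01 N and height (world z) of marker_mid above 0.069 m and linear speed of marker above 0.3 m/s) or (contact force between the fingers and block below 0.01 N and height (world z) of block_mid above 0.075 m and linear speed of block above 0.3 m/s)).
It fails at once if the roll of tape is pushed more than 20 mm (distance of tape_roll from where it was at the start of the episode above 0.02 m).
It fails at once if the red lid is pushed more than 20 mm (distance of lid from where it was at the start of the episode above 0.02 m).
It also fails if it takes over 109 s, if anything falls off the work surface, if the arm or the gripper's body presses on something with over 40 N, if the wrist force passes 120 N, or if a joint passes its speed limit or range.

ROBOT

A 6-joint arm with a two-finger parallel gripper is mounted at the origin on the work surface; the furniture and walls round the work are solid. World frame = base frame: x ahead of the robot, y to its left, z up, the work surface at z = 0. Lengths are in m, angles in rad, forces in N, time in s.
With the tool pointing down it reaches from about 0.375 to 0.975 m from the base axis. Payload 3.8 kg.
Tool frame: the origin (TCP) lies on the centre line of the jaws, within the pads' length; the fingertips stand 14 mm ahead of it and the grasp point (between the pads) lies 5 mm behind it; x points along the fingers, y is the direction in which the jaws open and shut, and the axes are right-handed (so a half turn about x gives the same grasp; the last joint's range is limited). The gripper opens to 85 mm and grips with 20 to 120 N. Pads are 22 mm wide; open, the fingers measure 114 mm over their backs; the gripper's body (76 mm by 85 mm) begins 54 mm behind the grasp point. The pads swing forward as they close: fully open they stand 13 mm farther back than shut.
Start: joints at [-1.302, 0.264, 1.604, -0, 1.274, -0.037], TCP at [0.203, -0.644, 0.245] pointing down, gripper open.
Joint ranges: [-2.63, 2.63], [-0.94, 2.18], [0.31, 2.57], [-1.31, 4.45], [0, 2.66], [-2.55, 2.55]. Speed limits (rad/s): [2.57, 2.57, 3.14, 3.14, 3.14, 3.14].

INTERFACE

Orientations are given as a rotation vector (axis times angle).
In Python, from workcell import bot gives the robot as it stands.
- The arm moves only by the shell command python3 -m creep 'ROWS' [FORCE]. ROWS is JSON, a list of rows, each an object with "grip": the finger opening in cm, from 0 to 8.54; "dp": the shift along the tool's x, y, z in cm, a list of three; "rotation": the turn, a rotation vector about the tool's x, y, z in rad, a list of three. A call has 1 to 5 rows; each row is the pose to reach, as a shift and turn from the pose commanded when the call began, along the tool's axes at that moment; what a row does not reach only later rows make up. A row lasts 1/12 s, in which the tool goes at most 41.7 mm and 7.16 degrees, less where a joint would pass 70% of its speed; a pose out of reach is approached as far as the arm can. A call with a gripper value outside its range is refused whole. The fingers move at their own pace and stop on an object; FORCE is the grip in N (left out, the last holds). Time passes only in rows, so rows that repeat a pose let the fingers close. It gives the time, the measured TCP pose, the force and the opening at its end, in the units of the state.
- bot.read_state(): the state, without advancing time (a new reading comes with each control period).
- bot.read_camera(name): name is "scene" or "top"; returns (picture, depth): 480x640x3 uint8, red, green, blue; 480x640 float32, m along the optical axis (not along the pixel's ray), 0 where there is no reading.
- bot.get_calibration(name): a dict with "fx", "fy", "cx", "cy" (pixels), "dist" ([k1, k2, p1, p2, k3] as OpenCV has them; the pictures are not rectified), "rvec" (rotation vector, rad) and "tvec" (3), from world to camera coordinates, as OpenCV has them. Camera axes: x right, y down, z forward; pixel columns grow to the right and rows downward; lengths in m; the calibration is good to about 2 mm. A picture is of the moment at which its call begins. get_calibration takes no time and is no camera call.
- bot.finish_job(): hands the job in, once; it reports no verdict.
The state is a dict: "time": time; "q": joint angles; "joint_vel": joint speeds; "joint_torque": joint torques, N m; "tool_pos": TCP position; "tcp_rot": TCP orientation; "wrist_force": force on the tool from outside, world axes, zero at the start; "torque": the same for the moment, N m; "width": opening from 0.0 (shut) to 1.0 (fully open).
Only numpy, scipy, OpenCV 4.12 (cv2) and the standard library are available. Lean on these libraries where they do the work, as an engineer would, in place of code of your own. Each camera call takes 0.05 s, during which the arm holds its last target.

## Working session

There is one attempt and no reset: what is moved stays moved. The work goes in short steps, Python scripts to look and compute and a shell command to move; the robot and the scene stay as the last step left them, time stands still between calls to the robot, and variables do not carry over. Pictures are saved under pics/ and viewed, and the job is handed in when it is done.

```bash
mkdir -p pics; ls; python3 - <<'E'
from workcell import bot
import cv2
print(bot.read_state())
for n in ("scene","top"):
    p,d=bot.read_camera(n); cv2.imwrite(f"pics/{n}0.png",p[:,:,::-1]); 
    import numpy as np; np.save(f"pics/{n}0.npy",d); np.save(f"pics/{n}0_rgb.npy",p)
    print(bot.get_calibration(n))
E
```

```text
pics
{'time': 0.0, 'q': array([-1.30190883e+00,  2.64754951e-01,  1.60537406e+00,  4.31333758e-05,
        1.27372193e+00, -3.68998771e-02]), 'joint_vel': array([-0.00099377,  0.00073924,  0.00055371,  0.00051759, -0.00050767,
       -0.00045007]), 'joint_torque': array([ 3.20944513e-03, -5.15108728e+01, -3.67313755e+01,  3.22911183e-04,
        1.26979940e-02,  2.30150427e-06]), 'tool_pos': array([ 0.20302841, -0.6430017 ,  0.24396077]), 'tcp_rot': array([ 2.05739652,  0.31939915, -2.05785539]), 'wrist_force': array([ 0.79864256, -0.04479437,  0.28752492]), 'torque': array([-0.01760746, -0.06706663, -0.04677644]), 'width': 1.0003755151423446}
{'fx': 571.530324773511, 'fy': 571.530324773511, 'cx': 323.1698455036395, 'cy': 254.77973579537715, 'dist': array([-0.16907379,  0.        ,  0.        ,  0.        ,  0.        ]), 'rvec': array([ 1.1488709 , -2.28589551,  1.0497515 ]), 'tvec': array([0.34981239, 0.3205507 , 1.47067254])}
{'fx': 450.0267715687406, 'fy': 450.0267715687406, 'cx': 315.3634444431993, 'cy': 245.3088110303887, 'dist': array([-0.08417828,  0.        ,  0.        ,  0.        ,  0.        ]), 'rvec': array([ 2.17804381, -2.1438629 ,  0.16857677]), 'tvec': array([-0.01083134,  0.54405498,  1.10785664])}
```

View pics/scene0.png

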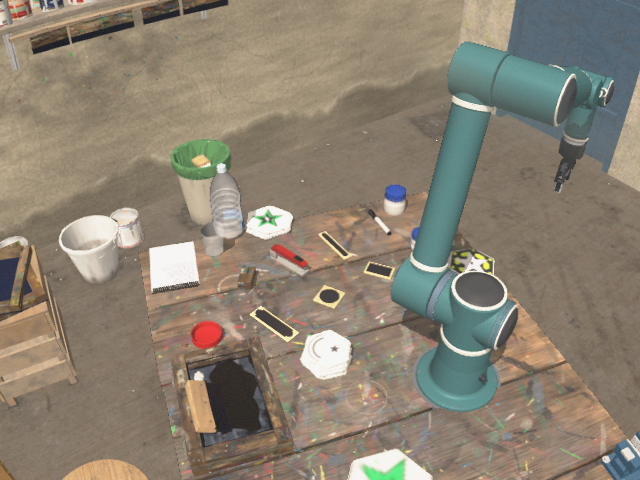

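View pics/top0.png

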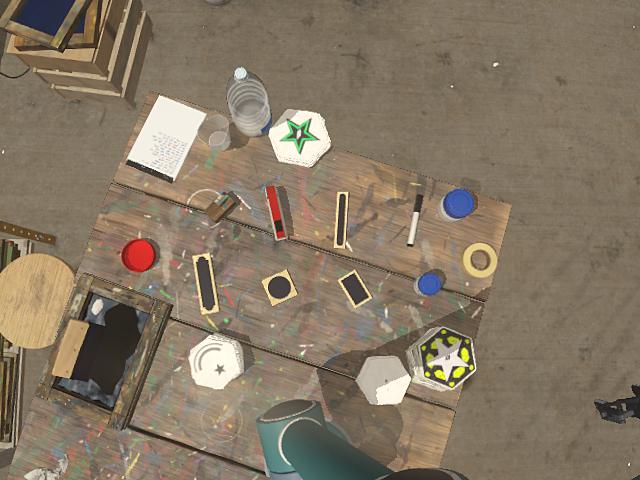

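The top view shows pots at (458,205) and (429,285), the stapler at (276,212) and the marker at (414,220). The block is near (222,208), and the boards are at (342,220), (205,283), (280,287) and (355,288). I'll enlarge these to check the candidates.

```bash
cat > h.py <<'E'
import numpy as np, cv2
from workcell import bot
from scipy.spatial.transform import Rotation as R
def cal(n):
    c=bot.get_calibration(n); K=np.array([[c['fx'],0,c['cx']],[0,c['fy'],c['cy']],[0,0,1]])
    return K,np.array(c['dist']),cv2.Rodrigues(np.array(c['rvec']))[0],np.array(c['tvec'])
def cast(n,uv,z):
    K,D,Rm,t=cal(n); uv=np.array(uv,float).reshape(-1,1,2)
    p=cv2.undistortPoints(uv,K,D).reshape(-1,2)
    r=np.c_[p,np.ones(len(p))]@Rm; o=-Rm.T@t
    return o+r*((z-o[2])/r[:,2])[:,None]
def proj(n,P):
    K,D,Rm,t=cal(n)
    return cv2.projectPoints(np.array(P,float).reshape(-1,1,3),cv2.Rodrigues(Rm)[0],t,K,D)[0].reshape(-1,2)
def depth_pts(n,d):
    K,D,Rm,t=cal(n); v,u=np.mgrid[0:480,0:640]
    p=cv2.undistortPoints(np.stack([u,v],-1).reshape(-1,1,2).astype(float),K,D).reshape(-1,2)
    X=np.c_[p,np.ones(len(p))]*d.reshape(-1,1)
    return ((X-t)@Rm).reshape(480,640,3)
E
python3 - <<'E'
from h import *
im=cv2.imread("pics/top0.png"); 
a=cv2.resize(im[170:320,400:510],None,fx=4,fy=4,interpolation=cv2.INTER_CUBIC)
b=cv2.resize(im[170:320,180:270],None,fx=4,fy=4,interpolation=cv2.INTER_CUBIC)
cv2.imwrite("pics/crop1.png",np.hstack([b,a])[:600,:800])
s=cv2.imread("pics/scene0.png")
c=cv2.resize(s[180:290,230:430],None,fx=4,fy=4,interpolation=cv2.INTER_CUBIC)
cv2.imwrite("pics/crop2.png",c)
P=depth_pts("top",np.load("pics/top0.npy"))
for u,v in [(458,205),(429,285),(480,260),(138,255),(222,208),(70,350),(276,205),(342,220),(205,283),(280,287),(355,288),(414,220),(250,250)]: print(u,v,P[v,u].round(4))
o=-cal("top")[2].T@cal("top")[3];print("cam",o)
E
```

```text
458 205 [ 0.6472 -0.3596  0.0789]
429 285 [ 0.4463 -0.2873  0.0563]
480 260 [ 0.5176 -0.444  -0.0033]
138 255 [0.5148 0.4613 0.0057]
222 208 [0.6386 0.2409 0.0288]
70 350 [0.2721 0.5907 0.0754]
276 205 [0.6447 0.0998 0.0475]
342 220 [ 0.6172 -0.0722  0.0048]
205 283 [0.4451 0.2811 0.0057]
280 287 [0.4384 0.087  0.0036]
355 288 [ 0.4387 -0.1073  0.0035]
414 220 [ 0.6194 -0.2624  0.0126]
250 250 [ 0.5339  0.1682 -0.0006]
cam [0.38986062 0.02020294 1.17092272]
```

View pics/crop1.png

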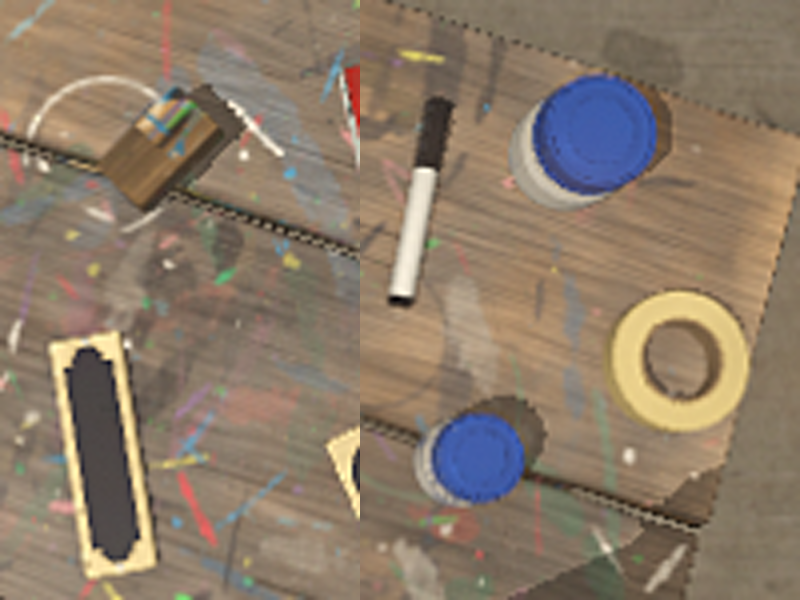

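View pics/crop2.png

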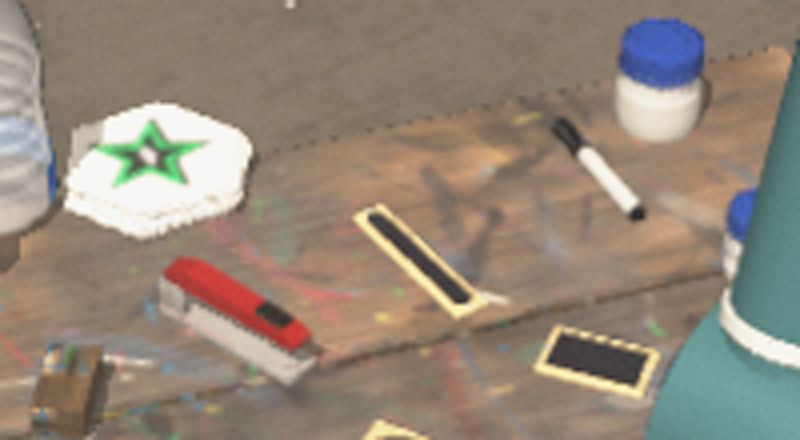

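The pots are A at (458,205), whose lid top is about 82 mm up and which is wide, and B at (429,285), whose top is about 60 mm up and which is narrower. B fits the 58 mm × 64 mm pot, and the crops confirm it is the smaller. The only loose block on the bench is at (222,208), since the timber at (70,350) lies across the sink. Next I'll measure.

```bash
cat > meas.py <<'E'
from h import *
def rect(n,mask,z,name,allc=False):
    cs,_=cv2.findContours(mask.astype(np.uint8),cv2.RETR_EXTERNAL,cv2.CHAIN_APPROX_NONE)
    cs=sorted(cs,key=cv2.contourArea)[::-1]
    for c in (cs[:6] if allc else cs[:1]):
        if cv2.contourArea(c)<25: continue
        p=cast(n,c.reshape(-1,2),z)[:,:2]
        (cx,cy),(w,h),a=cv2.minAreaRect((p*1000).astype(np.float32))
        if w<h: w,h,a=h,w,a+90
        m=c.reshape(-1,2).mean(0)
        print(name,m.round(0),'ctr mm',round(cx,1),round(cy,1),'size',round(w,1),round(h,1),'long-axis deg',round((a+90)%180-90,1))
def box(shape,u0,u1,v0,v1):
    m=np.zeros(shape,bool); m[v0:v1,u0:u1]=1; return m
E
python3 - <<'E'
from meas import *
rgb=np.load("pics/top0_rgb.npy"); hsv=cv2.cvtColor(rgb,cv2.COLOR_RGB2HSV).astype(int); H,S,V=hsv[...,0],hsv[...,1],hsv[...,2]
sh=H.shape
dark=(V<75)&(S<90)
for nm,b in dict(bstap=(188,222,248,320),bpot=(258,302,266,310),bblock=(335,375,265,310),bmark=(330,353,188,252)).items():
    bx=box(sh,*b)
    rect("top",dark&bx,.006,nm)
    rect("top",(H>14)&(H<32)&(V>170)&(S>60)&bx,.006,nm+" board")
red=((H<6)|(H>174))&(S>150)&(V>90)
rect("top",red&box(sh,255,300,180,245),.05,"stapler red")
blue=(H>105)&(H<125)&(S>140)
rect("top",blue&box(sh,410,450,265,300),.064,"pot")
rect("top",blue&box(sh,435,480,180,225),.082,"bigpot")
bx=box(sh,403,426,190,250)
rect("top",((V>180)&(S<60)|(V<70))&bx,.012,"marker")
P=depth_pts("top",np.load("pics/top0.npy"))
rect("top",(P[...,2]>.018)&box(sh,195,245,185,230),.028,"block depth")
m=(P[...,2]>.025)&box(sh,255,300,180,245)
q=(P[m][:,:2]*1000).astype(np.float32); print("stap hi",cv2.minAreaRect(q))
m=(P[...,2]>.005)&box(sh,255,300,180,245); print("stap all",cv2.minAreaRect((P[m][:,:2]*1000).astype(np.float32)))
m=(P[...,2]>.022)&box(sh,195,245,185,230); print("block",cv2.minAreaRect((P[m][:,:2]*1000).astype(np.float32)))
s=np.load("pics/scene0_rgb.npy"); 
for nm,sl in (("t",rgb[180:245,190:300]),("m",rgb[185:255,325:430])): 
    cv2.imwrite(f"pics/c_{nm}.png",cv2.resize(sl[:,:,::-1],None,fx=7,fy=7,interpolation=cv2.INTER_CUBIC))
E
```

```text
bstap [205. 283.] ctr mm 445.7 280.8 size 137.4 30.0 long-axis deg 11.7
bstap board [205. 283.] ctr mm 445.2 280.8 size 156.6 47.1 long-axis deg 11.5
bpot [279. 287.] ctr mm 438.3 90.7 size 54.2 51.5 long-axis deg -89.0
bpot board [279. 287.] ctr mm 438.3 89.9 size 72.6 71.5 long-axis deg 25.1
bblock [354. 289.] ctr mm 437.5 -105.5 size 71.4 36.9 long-axis deg 32.0
bblock board [354. 289.] ctr mm 437.1 -105.1 size 87.5 54.9 long-axis deg 31.7
bmark [341. 219.] ctr mm 620.1 -68.6 size 135.1 14.0 long-axis deg -3.1
bmark board [341. 220.] ctr mm 618.7 -66.2 size 152.6 34.8 long-axis deg -3.0
stapler red [274. 207.] ctr mm 641.8 105.2 size 105.9 20.7 long-axis deg 13.8
pot [429. 284.] ctr mm 448.5 -286.5 size 53.4 49.6 long-axis deg -89.4
bigpot [457. 202.] ctr mm 655.1 -363.4 size 69.1 67.7 long-axis deg 44.6
marker [414. 220.] ctr mm 620.3 -263.8 size 141.6 15.1 long-axis deg -12.9
block depth [219. 207.] ctr mm 642.7 248.9 size 75.2 43.5 long-axis deg -42.5
stap hi ((541.4207153320312, 76.4431381225586), (322.0216064453125, 28.90968132019043), 15.228635787963867)
stap all ((541.409423828125, 79.56291961669922), (323.345703125, 37.55195617675781), 14.765317916870117)
block ((538.0906372070312, 130.69479370117188), (362.00494384765625, 75.33071899414062), 48.45625305175781)
```

View pics/c_t.png

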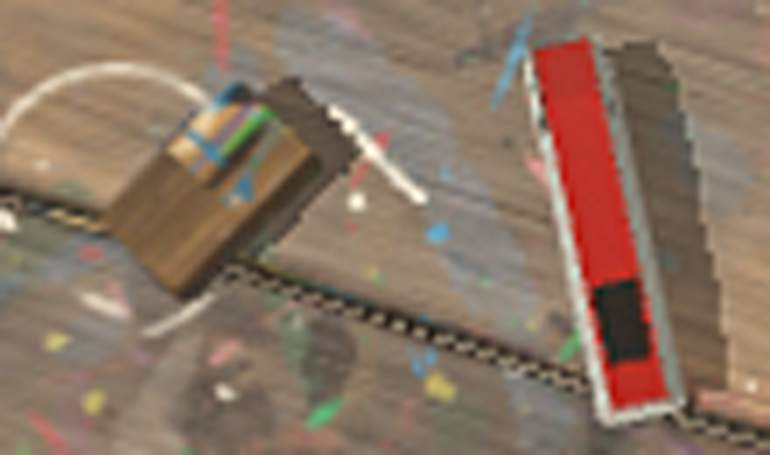

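```bash
python3 - <<'E'
from meas import *
f=lambda x,y:(190+(x-3)/7,180+(y-3)/7)
print("arm corners z.05",(cast("top",[f(530,48),f(593,38),f(663,400),f(605,410)],.05)*1000).round(1))
print("arm corners z.045",(cast("top",[f(530,48),f(593,38),f(663,400),f(605,410)],.045)*1000).round(1))
print("foot near end z.008",(cast("top",[f(602,425),f(688,405)],.008)*1000).round(1))
s=cv2.imread("pics/scene0.png")
cv2.imwrite("pics/c_s.png",cv2.resize(s[235:285,260:320],None,fx=12,fy=12,interpolation=cv2.INTER_CUBIC))
print(proj("scene",[.6418,.1052,.05]))
E
```

```text
arm corners z.05 [[692.2 128.4  50. ]
 [696.4 105.5  50. ]
 [562.9  76.6  50. ]
 [558.9  97.4  50. ]]
arm corners z.045 [[693.6 128.9  45. ]
 [697.8 105.9  45. ]
 [563.6  76.9  45. ]
 [559.6  97.7  45. ]]
foot near end z.008 [[559.5 101.2   8. ]
 [567.6  69.4   8. ]]
[[285.43293092 250.8194829 ]]
```

View pics/c_s.png

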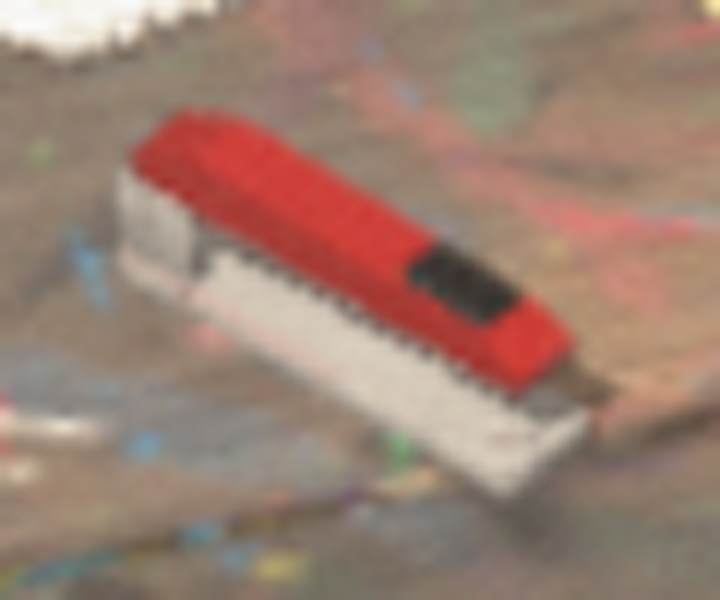

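View pics/c_m.png

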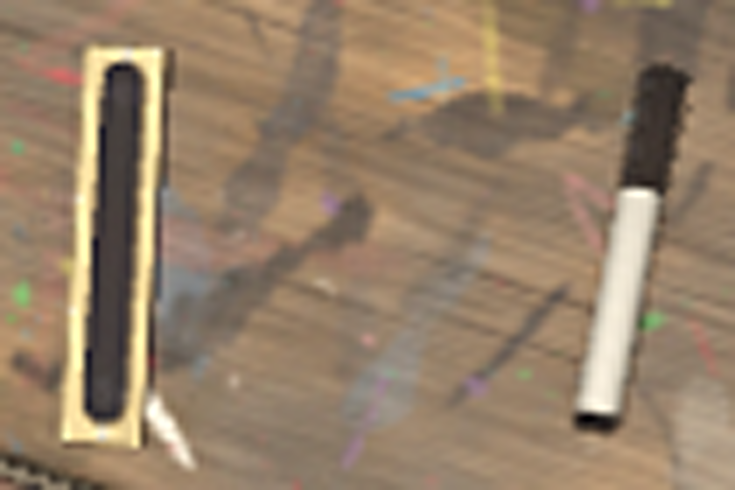

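```bash
python3 - <<'E'
from meas import *
f=lambda x,y:(260+(x-5.5)/12,235+(y-5.5)/12)
p=cast("scene",[f(122,272),f(510,497),f(590,425)],.0)*1000
print(p.round(1))
p=cast("scene",[f(122,250),f(510,470),f(588,412)],.008)*1000
print(p.round(1))
d=p[1]-p[0]; print(np.hypot(*d[:2]),np.degrees(np.arctan2(-d[1],-d[0])))
rgb=np.load("pics/scene0_rgb.npy"); hsv=cv2.cvtColor(rgb,cv2.COLOR_RGB2HSV).astype(int); H,S,V=hsv[...,0],hsv[...,1],hsv[...,2]
dark=(V<75)&(S<90);sh=H.shape
rect("scene",dark&box(sh,315,345,283,307),.006,"bpot")
rect("scene",dark&box(sh,360,398,258,282),.006,"bblock")
rect("scene",dark&box(sh,315,352,228,262),.006,"bmark")
rect("scene",dark&box(sh,245,300,303,342),.006,"bstap")
E
```

```text
[[695.9 132.4   0. ]
 [561.4  99.7   0. ]
 [571.6  67.1   0. ]]
[[695.4 132.1   8. ]
 [562.6  98.7   8. ]
 [568.8  69.6   8. ]]
136.94400646315765 14.131426718605272
bpot [329. 296.] ctr mm 438.8 89.2 size 51.2 48.7 long-axis deg -1.2
bblock [379. 270.] ctr mm 437.0 -105.8 size 68.1 32.4 long-axis deg 32.3
bmark [334. 244.] ctr mm 619.1 -69.3 size 128.9 10.1 long-axis deg -2.5
bstap [273. 323.] ctr mm 451.9 282.0 size 121.5 29.2 long-axis deg 11.8
```

```bash
cat > go.py <<'E'
import sys
from h import *
# go.py x y z yaw(deg of jaw, mod 180)
s=bot.read_state(); Rm=R.from_rotvec(s['tcp_rot']).as_matrix(); p=s['tool_pos']
yaw=np.degrees(np.arctan2(Rm[1,1],Rm[0,1]))
print('t',round(s['time'],2),'tcp mm',(p*1000).round(1),'jaw yaw',round(yaw,2),'tilt',np.degrees(np.arccos(-Rm[2,0])).round(2),'q1,q6',s['q'][[0,5]].round(3),'w',round(s['width'],3),'F',s['wrist_force'].round(1))
if len(sys.argv)>4:
    x,y,z,t=map(float,sys.argv[1:5])
    d=(t-yaw+90)%180-90
    for dd in (d, d-180*np.sign(d)):
        th=np.radians(yaw+dd); T=np.array([[0,np.cos(th),np.sin(th)],[0,np.sin(th),-np.cos(th)],[-1,0,0]])
        rv=R.from_matrix(Rm.T@T).as_rotvec()
        print(' turn',round(dd,1),'rotvec',rv.round(4))
    D=(np.array([x,y,z])-p*1000)/10
    print(' dp now cm',(Rm.T@D).round(2),' dist',np.linalg.norm(D).round(1))
    th=np.radians(yaw+d); T=np.array([[0,np.cos(th),np.sin(th)],[0,np.sin(th),-np.cos(th)],[-1,0,0]])
    print(' dp if turned first (1st turn) cm',(T.T@D).round(2))
E
python3 go.py 448.5 -286.5 140 -74
```

```text
t 0.1 tcp mm [ 203.1 -643.1  244.1] jaw yaw -72.48 tilt 0.12 q1,q6 [-1.302 -0.037] w 1.003 F [-0.1  0.4  0.2]
 turn -1.5 rotvec [ 0.0266 -0.0001  0.0021]
 turn 178.5 rotvec [-3.115e+00 -3.200e-03 -1.000e-04]
 dp now cm [ 10.46 -26.59 -34.14]  dist 44.5
 dp if turned first (1st turn) cm [ 10.41 -27.51 -33.42]
```

```bash
python3 -m creep '[{"grip":8.5,"dp":[2,-6,-7.5],"rotation":[0,0,0]},{"grip":8.5,"dp":[3,-8,-11],"rotation":[0,0,0]},{"grip":8.5,"dp":[4,-11,-14],"rotation":[0,0,0]},{"grip":8.5,"dp":[5,-14,-17],"rotation":[0,0,0]},{"grip":8.5,"dp":[5,-14,-17],"rotation":[0,0,0]}]' 40
python3 -m creep '[{"grip":8.5,"dp":[5.4,-12.6,-17.1],"rotation":[0,0,0]},{"grip":8.5,"dp":[5.4,-12.6,-17.1],"rotation":[0,0,0]},{"grip":8.5,"dp":[5.4,-12.6,-17.1],"rotation":[0,0,0]},{"grip":8.5,"dp":[5.4,-12.6,-17.1],"rotation":[0,0,0]},{"grip":8.5,"dp":[5.4,-12.6,-17.1],"rotation":[0,0,0]}]'
python3 go.py 448.5 -286.5 31 -72.48
```

```text
time: 0.52
tool_pos: [0.3148, -0.4719, 0.1983]
tcp_rot: [2.057, 0.317, -2.058]
wrist_force: [0.5, -0.3, -0.0]
width: 0.995
time: 0.93
tool_pos: [0.4338, -0.3087, 0.1473]
tcp_rot: [2.057, 0.317, -2.057]
wrist_force: [0.5, -0.4, -0.6]
width: 0.993
t 0.93 tcp mm [ 433.8 -308.7  147.3] jaw yaw -72.49 tilt 0.02 q1,q6 [-0.665  0.6  ] w 0.993 F [ 0.5 -0.4 -0.6]
 turn 0.0 rotvec [-0.0002  0.0002  0.0003]
 turn -180.0 rotvec [ 3.1414e+00  5.0000e-04 -3.0000e-04]
 dp now cm [11.63 -1.67 -2.08]  dist 11.9
 dp if turned first (1st turn) cm [11.63 -1.67 -2.07]
```

```bash
python3 -m creep '[{"grip":8.5,"dp":[0,0,0],"rotation":[0,0,0]},{"grip":8.5,"dp":[0,0,0],"rotation":[0,0,0]},{"grip":8.5,"dp":[0,0,0],"rotation":[0,0,0]}]'
python3 go.py 448.5 -286.5 31 -72.48
```

```text
time: 1.18
tool_pos: [0.4332, -0.3106, 0.1478]
tcp_rot: [2.055, 0.318, -2.057]
wrist_force: [-0.8, -1.2, 1.3]
width: 0.993
t 1.18 tcp mm [ 433.2 -310.6  147.8] jaw yaw -72.4 tilt 0.04 q1,q6 [-0.668  0.596] w 0.993 F [-0.8 -1.2  1.3]
 turn -0.1 rotvec [ 0.0014  0.0007 -0.    ]
 turn 179.9 rotvec [-3.1402e+00  0.0000e+00  1.1000e-03]
 dp now cm [11.68 -1.84 -2.19]  dist 12.0
 dp if turned first (1st turn) cm [11.68 -1.84 -2.18]
```

```bash
python3 -m creep '[{"grip":8.5,"dp":[2,-1.8,-2.2],"rotation":[0,0,0]},{"grip":8.5,"dp":[4,-1.84,-2.19],"rotation":[0,0,0]},{"grip":8.5,"dp":[4,-1.84,-2.19],"rotation":[0,0,0]}]'
python3 go.py 448.5 -286.5 31 -72.48
python3 - <<'E'
from h import *
p,d=bot.read_camera("top"); cv2.imwrite("pics/pot1.png",cv2.resize(p[220:340,370:490,::-1],None,fx=5,fy=5,interpolation=cv2.INTER_CUBIC))
E
```

```text
time: 1.43
tool_pos: [0.4461, -0.2859, 0.1049]
tcp_rot: [2.054, 0.32, -2.063]
wrist_force: [-0.5, 0.5, -0.8]
width: 0.996
t 1.43 tcp mm [ 446.1 -285.9  104.9] jaw yaw -72.53 tilt 0.33 q1,q6 [-0.617  0.649] w 0.996 F [-0.5  0.5 -0.8]
 turn 0.0 rotvec [-0.0009  0.0038  0.0044]
 turn -180.0 rotvec [ 3.1407  0.0069 -0.0059]
 dp now cm [ 7.39  0.16 -0.24]  dist 7.4
 dp if turned first (1st turn) cm [ 7.39  0.13 -0.21]
```

View pics/pot1.png

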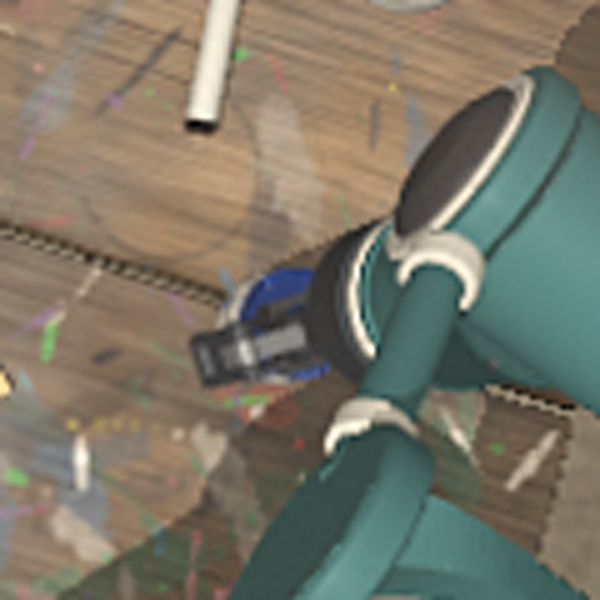

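The gripper straddles the small pot's blue lid at about (429,285) in the full frame. I'll descend and close.

```bash
python3 -m creep '[{"grip":8.5,"dp":[2,0,-0.1],"rotation":[0,0,0]},{"grip":8.5,"dp":[4,0,-0.1],"rotation":[0,0,0]},{"grip":8.5,"dp":[6,0,-0.1],"rotation":[0,0,0]},{"grip":8.5,"dp":[7.3,0,-0.1],"rotation":[0,0,0]},{"grip":8.5,"dp":[7.3,0,-0.1],"rotation":[0,0,0]}]'
python3 go.py 448.5 -286.5 31 -72.48
python3 -m creep '[{"grip":5,"dp":[0,0,0],"rotation":[0,0,0]},{"grip":5,"dp":[0,0,0],"rotation":[0,0,0]},{"grip":5,"dp":[0,0,0],"rotation":[0,0,0]},{"grip":5,"dp":[0,0,0],"rotation":[0,0,0]},{"grip":5,"dp":[0,0,0],"rotation":[0,0,0]}]' 40
python3 -m creep '[{"grip":5,"dp":[0,0,0],"rotation":[0,0,0]},{"grip":5,"dp":[0,0,0],"rotation":[0,0,0]},{"grip":5,"dp":[0,0,0],"rotation":[0,0,0]}]' 40
python3 go.py
```

```text
time: 1.9
tool_pos: [0.4475, -0.2868, 0.0334]
tcp_rot: [2.056, 0.317, -2.062]
wrist_force: [-0.5, 0.1, 0.7]
width: 0.996
t 1.9 tcp mm [ 447.5 -286.8   33.4] jaw yaw -72.61 tilt 0.22 q1,q6 [-0.617  0.651] w 0.996 F [-0.5  0.1  0.7]
 turn 0.1 rotvec [-0.0023  0.0026  0.0029]
 turn -179.9 rotvec [ 3.1393  0.0045 -0.0041]
 dp now cm [ 0.24 -0.   -0.11]  dist 0.3
 dp if turned first (1st turn) cm [ 0.24 -0.   -0.11]
time: 2.32
tool_pos: [0.4511, -0.2879, 0.0372]
tcp_rot: [2.058, 0.313, -2.052]
wrist_force: [-1.1, -1.9, 6.1]
width: 0.673
time: 2.57
tool_pos: [0.4511, -0.2879, 0.0372]
tcp_rot: [2.058, 0.313, -2.052]
wrist_force: [-0.8, -3.2, 6.4]
width: 0.67
t 2.57 tcp mm [ 451.1 -287.9   37.2] jaw yaw -72.45 tilt 0.26 q1,q6 [-0.614  0.651] w 0.67 F [-0.8 -3.2  6.4]
```

```bash
python3 -m creep '[{"grip":5,"dp":[-1,0,0],"rotation":[0,0,0]},{"grip":5,"dp":[-3,0,0],"rotation":[0,0,0]},{"grip":5,"dp":[-5,0,0],"rotation":[0,0,0]},{"grip":5,"dp":[-6,0,0],"rotation":[0,0,0]},{"grip":5,"dp":[-6,0,0],"rotation":[0,0,0]}]' 40
python3 go.py 438.5 90 100 -72.45
```

```text
time: 2.98
tool_pos: [0.4515, -0.2873, 0.0982]
tcp_rot: [2.059, 0.313, -2.051]
wrist_force: [0.7, -0.7, -0.2]
width: 0.674
t 2.98 tcp mm [ 451.5 -287.3   98.2] jaw yaw -72.47 tilt 0.32 q1,q6 [-0.613  0.651] w 0.674 F [ 0.7 -0.7 -0.2]
 turn 0.0 rotvec [-0.0004 -0.0035 -0.0043]
 turn -180.0 rotvec [ 3.1412 -0.0068  0.0055]
 dp now cm [ -0.3  -36.37 -10.13]  dist 37.8
 dp if turned first (1st turn) cm [ -0.18 -36.37 -10.14]
```

```bash
python3 -m creep '[{"grip":5,"dp":[0,-2,-0.5],"rotation":[0,0,0]},{"grip":5,"dp":[0,-5,-1.4],"rotation":[0,0,0]},{"grip":5,"dp":[0,-9,-2.5],"rotation":[0,0,0]},{"grip":5,"dp":[0,-13,-3.6],"rotation":[0,0,0]},{"grip":5,"dp":[0,-17,-4.7],"rotation":[0,0,0]}]'
python3 -m creep '[{"grip":5,"dp":[0,-4,-1.1],"rotation":[0,0,0]},{"grip":5,"dp":[0,-8,-2.2],"rotation":[0,0,0]},{"grip":5,"dp":[0,-12,-3.3],"rotation":[0,0,0]},{"grip":5,"dp":[0,-15,-4.2],"rotation":[0,0,0]},{"grip":5,"dp":[0,-17,-4.8],"rotation":[0,0,0]}]'
python3 -m creep '[{"grip":5,"dp":[0,-1,-0.3],"rotation":[0,0,0]},{"grip":5,"dp":[0,-1,-0.3],"rotation":[0,0,0]},{"grip":5,"dp":[0,-1,-0.3],"rotation":[0,0,0]}]'
python3 go.py 438.5 90 100 -72.45
python3 - <<'E'
from h import *
for n in("top","scene"):
    p,d=bot.read_camera(n); cv2.imwrite(f"pics/pot2{n}.png",p[...,::-1])
E
```

```text
time: 3.4
tool_pos: [0.4419, -0.1082, 0.0939]
tcp_rot: [2.056, 0.317, -2.059]
wrist_force: [0.1, 0.7, -2.0]
width: 0.675
time: 3.82
tool_pos: [0.4362, 0.0694, 0.0941]
tcp_rot: [2.054, 0.32, -2.057]
wrist_force: [0.4, -0.8, -0.3]
width: 0.667
time: 4.07
tool_pos: [0.4371, 0.0769, 0.0943]
tcp_rot: [2.054, 0.318, -2.057]
wrist_force: [-0.1, -0.5, -2.3]
width: 0.674
t 4.07 tcp mm [437.1  76.9  94.3] jaw yaw -72.38 tilt 0.08 q1,q6 [0.118 1.382] w 0.674 F [-0.1 -0.5 -2.3]
 turn -0.1 rotvec [ 0.0012  0.0014 -0.0003]
 turn 179.9 rotvec [-3.1404e+00  5.0000e-04  2.2000e-03]
 dp now cm [-0.57 -1.2  -0.53]  dist 1.4
 dp if turned first (1st turn) cm [-0.57 -1.21 -0.53]
```

View pics/pot2top.png

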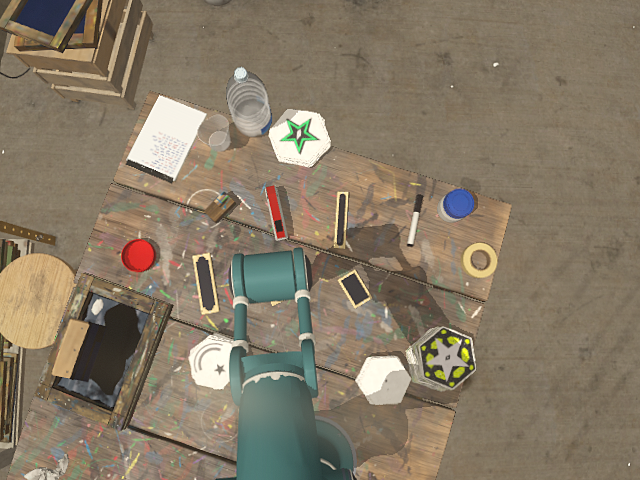

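View pics/pot2scene.png

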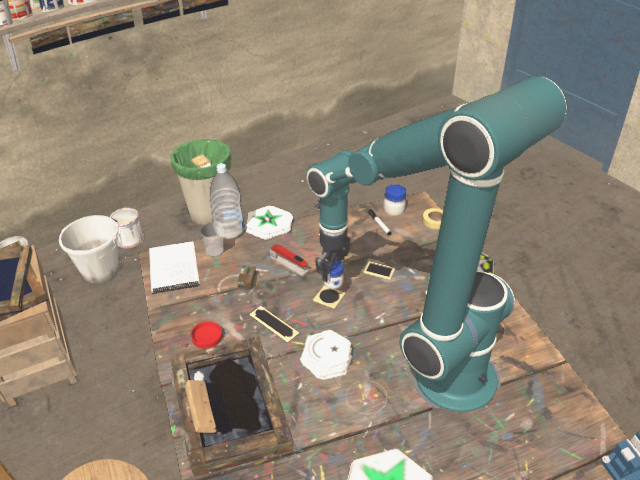

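The scene view shows the pot held upright at (334,275), just short of its board at (330,297). Next I'll centre it and lower it.

```bash
python3 go.py 440 90.5 60 -72.4|tail -2
python3 -m creep '[{"grip":5,"dp":[1,-1.2,-0.6],"rotation":[0,0,0]},{"grip":5,"dp":[3,-1.2,-0.65],"rotation":[0,0,0]},{"grip":5,"dp":[3.4,-1.2,-0.65],"rotation":[0,0,0]},{"grip":5,"dp":[3.4,-1.2,-0.65],"rotation":[0,0,0]}]'
python3 go.py 440 90.5 44 -72.4
```

```text
dp now cm [ 3.46 -1.3  -0.68]  dist 3.8
 dp if turned first (1st turn) cm [ 3.46 -1.3  -0.68]
time: 4.5
tool_pos: [0.4384, 0.0891, 0.0593]
tcp_rot: [2.053, 0.315, -2.062]
wrist_force: [-0.5, -0.4, -1.9]
width: 0.67
t 4.5 tcp mm [438.4  89.1  59.3] jaw yaw -72.57 tilt 0.27 q1,q6 [0.145 1.412] w 0.67 F [-0.5 -0.4 -1.9]
 turn 0.2 rotvec [-0.0029  0.0047  0.0005]
 turn -179.8 rotvec [ 3.1386e+00  8.0000e-04 -7.3000e-03]
 dp now cm [ 1.53 -0.09 -0.2 ]  dist 1.5
 dp if turned first (1st turn) cm [ 1.53 -0.09 -0.19]
```

```bash
python3 -m creep '[{"grip":5,"dp":[0.7,-0.1,-0.2],"rotation":[0,0,0]},{"grip":5,"dp":[1.2,-0.1,-0.2],"rotation":[0,0,0]},{"grip":5,"dp":[1.5,-0.1,-0.2],"rotation":[0,0,0]},{"grip":5,"dp":[1.6,-0.1,-0.2],"rotation":[0,0,0]}]'
python3 go.py 440 90.5 43.5 -72.4
```

```text
time: 4.83
tool_pos: [0.4417, 0.0917, 0.0446]
tcp_rot: [2.056, 0.317, -2.057]
wrist_force: [-0.8, 0.4, -1.3]
width: 0.672
t 4.83 tcp mm [441.7  91.7  44.6] jaw yaw -72.5 tilt 0.03 q1,q6 [0.15  1.415] w 0.672 F [-0.8  0.4 -1.3]
 turn 0.1 rotvec [-0.0017  0.0006  0.    ]
 turn -179.9 rotvec [ 3.1399e+00  1.0000e-04 -9.0000e-04]
 dp now cm [0.11 0.07 0.2 ]  dist 0.2
 dp if turned first (1st turn) cm [0.11 0.07 0.2 ]
```

```bash
python3 -m creep '[{"grip":5,"dp":[0.1,0.05,0.1],"rotation":[0,0,0]},{"grip":5,"dp":[0.15,0.05,0.1],"rotation":[0,0,0]}]'
python3 -m creep '[{"grip":5,"dp":[0.1,0,0],"rotation":[0,0,0]},{"grip":5,"dp":[0.1,0,0],"rotation":[0,0,0]}]'
```

```text
time: 5.0
tool_pos: [0.441, 0.0911, 0.0435]
tcp_rot: [2.057, 0.317, -2.057]
wrist_force: [0.4, 0.6, -1.5]
width: 0.67
time: 5.17
tool_pos: [0.4412, 0.0912, 0.0433]
tcp_rot: [2.056, 0.317, -2.057]
wrist_force: [-3.0, -0.8, 4.4]
width: 0.673
```

Wrist force flipped from −1.5 N to +4.4 N, so the pot is in contact. I'll release it and retreat upward.

```bash
python3 -m creep '[{"grip":7,"dp":[0,0,0],"rotation":[0,0,0]},{"grip":8.5,"dp":[0,0,0],"rotation":[0,0,0]},{"grip":8.5,"dp":[0,0,0],"rotation":[0,0,0]},{"grip":8.5,"dp":[0,0,0],"rotation":[0,0,0]},{"grip":8.5,"dp":[0,0,0],"rotation":[0,0,0]}]'
python3 -m creep '[{"grip":8.5,"dp":[-1.5,0,0],"rotation":[0,0,0]},{"grip":8.5,"dp":[-4,0,0],"rotation":[0,0,0]},{"grip":8.5,"dp":[-7,0,0],"rotation":[0,0,0]},{"grip":8.5,"dp":[-11,0,0],"rotation":[0,0,0]},{"grip":8.5,"dp":[-11,0,0],"rotation":[0,0,0]}]'
python3 go.py 632.5 101 150 103.6
```

```text
time: 5.58
tool_pos: [0.4412, 0.0913, 0.0425]
tcp_rot: [2.057, 0.317, -2.056]
wrist_force: [0.7, 0.2, 0.8]
width: 0.994
time: 6.0
tool_pos: [0.4464, 0.092, 0.1601]
tcp_rot: [2.07, 0.317, -2.043]
wrist_force: [1.8, 0.4, 0.7]
width: 0.996
t 6.0 tcp mm [446.4  92.  160.1] jaw yaw -72.48 tilt 0.76 q1,q6 [0.149 1.414] w 0.996 F [1.8 0.4 0.7]
 turn -3.9 rotvec [ 0.0685 -0.0131 -0.0016]
 turn 176.1 rotvec [-3.073e+00  2.500e-03 -2.010e-02]
 dp now cm [  1.25   4.75 -18.  ]  dist 18.7
 dp if turned first (1st turn) cm [  1.01   3.51 -18.3 ]
```

```bash
python3 -m creep '[{"grip":8.5,"dp":[0,0.5,-3],"rotation":[0.068,0,0]},{"grip":8.5,"dp":[0,2,-7],"rotation":[0.068,0,0]},{"grip":8.5,"dp":[0.5,3,-11],"rotation":[0.068,0,0]},{"grip":8.5,"dp":[1.2,4,-15],"rotation":[0.068,0,0]},{"grip":8.5,"dp":[1.2,4.75,-18],"rotation":[0.068,0,0]}]'
python3 -m creep '[{"grip":8.5,"dp":[0,0,0],"rotation":[0,0,0]},{"grip":8.5,"dp":[0,0,0],"rotation":[0,0,0]}]'
python3 go.py 632.5 101 37 103.6
python3 - <<'E'
from h import *
for n in("top","scene"):
    p,d=bot.read_camera(n); cv2.imwrite(f"pics/pot3{n}.png",p[...,::-1]); np.save("pics/p3.npy",p) if n=="scene" else 0
E
```

```text
time: 6.42
tool_pos: [0.6293, 0.1001, 0.139]
tcp_rot: [2.095, 0.25, -2.095]
wrist_force: [0.5, -0.5, 0.4]
width: 0.995
time: 6.58
tool_pos: [0.6281, 0.1001, 0.1394]
tcp_rot: [2.094, 0.25, -2.097]
wrist_force: [-1.0, -0.2, -0.7]
width: 0.993
t 6.58 tcp mm [628.1 100.1 139.4] jaw yaw -76.4 tilt 0.06 q1,q6 [0.119 1.452] w 0.993 F [-1.  -0.2 -0.7]
 turn -0.0 rotvec [0.0001 0.0011 0.0002]
 turn 180.0 rotvec [-3.1415e+00 -3.0000e-04  1.7000e-03]
 dp now cm [ 1.024e+01  1.000e-02 -4.600e-01]  dist 10.2
 dp if turned first (1st turn) cm [ 1.024e+01  1.000e-02 -4.500e-01]
```

View pics/pot3top.png

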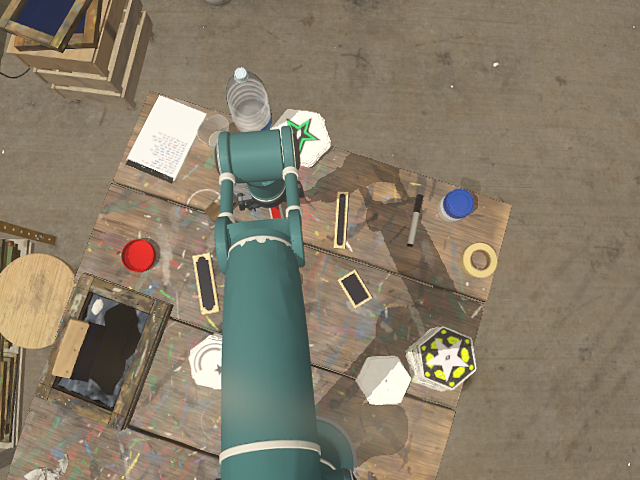

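View pics/pot3scene.png

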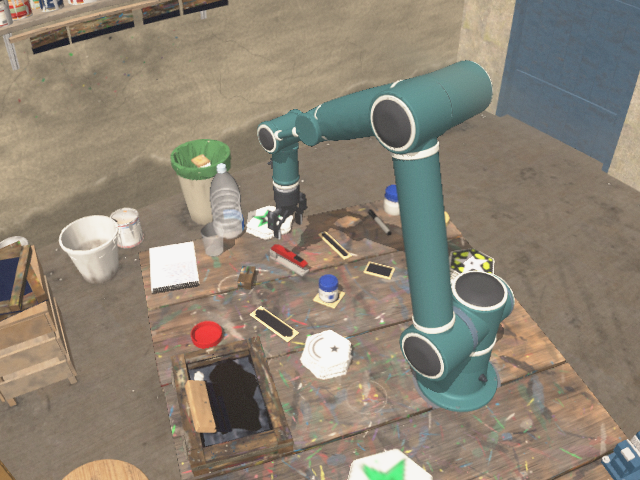

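The scene view shows the pot standing upright on its board at (328,290), and the gripper is above the stapler. I'll descend onto the stapler and close.

```bash
python3 -m creep '[{"grip":6,"dp":[3,0,-0.4],"rotation":[0,0,0]},{"grip":6,"dp":[6,0,-0.4],"rotation":[0,0,0]},{"grip":6,"dp":[8.5,0,-0.4],"rotation":[0,0,0]},{"grip":6,"dp":[10,0,-0.4],"rotation":[0,0,0]},{"grip":6,"dp":[10.1,0,-0.4],"rotation":[0,0,0]}]'
python3 go.py 632.5 101 37 103.6
python3 -m creep '[{"grip":1,"dp":[0,0,0],"rotation":[0,0,0]},{"grip":1,"dp":[0,0,0],"rotation":[0,0,0]},{"grip":1,"dp":[0,0,0],"rotation":[0,0,0]},{"grip":1,"dp":[0,0,0],"rotation":[0,0,0]},{"grip":1,"dp":[0,0,0],"rotation":[0,0,0]}]' 50
python3 -m creep '[{"grip":1,"dp":[0,0,0],"rotation":[0,0,0]},{"grip":1,"dp":[0,0,0],"rotation":[0,0,0]},{"grip":1,"dp":[0,0,0],"rotation":[0,0,0]}]'
python3 go.py
```

```text
time: 7.1
tool_pos: [0.6258, 0.1006, 0.0355]
tcp_rot: [2.086, 0.251, -2.104]
wrist_force: [0.1, -0.1, -1.0]
width: 0.701
t 7.1 tcp mm [625.8 100.6  35.5] jaw yaw -76.36 tilt 0.47 q1,q6 [0.12  1.453] w 0.701 F [ 0.1 -0.1 -1. ]
 turn -0.0 rotvec [0.0007 0.0081 0.001 ]
 turn 180.0 rotvec [-3.1409e+00 -1.6000e-03  1.2700e-02]
 dp now cm [-0.15  0.12 -0.66]  dist 0.7
 dp if turned first (1st turn) cm [-0.15  0.12 -0.66]
time: 7.52
tool_pos: [0.6324, 0.1011, 0.042]
tcp_rot: [2.099, 0.25, -2.092]
wrist_force: [-2.2, -1.7, 7.1]
width: 0.231
time: 7.77
tool_pos: [0.6324, 0.1011, 0.042]
tcp_rot: [2.098, 0.25, -2.092]
wrist_force: [-1.4, -1.5, 6.9]
width: 0.233
t 7.77 tcp mm [632.4 101.1  42. ] jaw yaw -76.38 tilt 0.18 q1,q6 [0.12  1.453] w 0.233 F [-1.4 -1.5  6.9]
```

```bash
python3 -m creep '[{"grip":1,"dp":[-1,0,0],"rotation":[0,0,0]},{"grip":1,"dp":[-3,0,0],"rotation":[0,0,0]},{"grip":1,"dp":[-5,0,0],"rotation":[0,0,0]},{"grip":1,"dp":[-6,0,0],"rotation":[0,0,0]},{"grip":1,"dp":[-6,0,0],"rotation":[0,0,0]}]' 60
python3 go.py 445.5 281 105 101.6
```

```text
time: 8.18
tool_pos: [0.6332, 0.1014, 0.1029]
tcp_rot: [2.101, 0.25, -2.089]
wrist_force: [0.7, -0.1, -3.3]
width: 0.228
t 8.18 tcp mm [633.2 101.4 102.9] jaw yaw -76.38 tilt 0.34 q1,q6 [0.12  1.453] w 0.228 F [ 0.7 -0.1 -3.3]
 turn -2.0 rotvec [ 0.0353 -0.0058 -0.0005]
 turn 178.0 rotvec [-3.1062e+00  8.0000e-04 -9.1000e-03]
 dp now cm [ -0.3  -21.88  14.01]  dist 26.0
 dp if turned first (1st turn) cm [ -0.21 -21.37  14.77]
```

```bash
python3 -m creep '[{"grip":1,"dp":[0,-2,1.3],"rotation":[0.01,0,0]},{"grip":1,"dp":[0,-5,3.2],"rotation":[0.02,0,0]},{"grip":1,"dp":[0,-8,5.1],"rotation":[0.035,0,0]},{"grip":1,"dp":[0,-11,7],"rotation":[0.035,0,0]},{"grip":1,"dp":[0,-14,9],"rotation":[0.035,0,0]}]'
python3 -m creep '[{"grip":1,"dp":[0,-3,2],"rotation":[0,0,0]},{"grip":1,"dp":[0,-5.5,3.7],"rotation":[0,0,0]},{"grip":1,"dp":[0,-7,5],"rotation":[0,0,0]},{"grip":1,"dp":[0,-7,5],"rotation":[0,0,0]},{"grip":1,"dp":[0,-7,5],"rotation":[0,0,0]}]'
python3 go.py 445.5 281 60 101.6
python3 - <<'E'
from h import *
for n in("scene",):
    p,d=bot.read_camera(n); cv2.imwrite(f"pics/st1{n}.png",cv2.resize(p[200:380,180:400,::-1],None,fx=3,fy=3))
E
```

```text
time: 8.6
tool_pos: [0.5084, 0.2163, 0.0981]
tcp_rot: [2.113, 0.214, -2.117]
wrist_force: [0.8, 0.3, -2.6]
width: 0.229
time: 9.02
tool_pos: [0.4457, 0.2746, 0.0984]
tcp_rot: [2.111, 0.217, -2.115]
wrist_force: [0.3, 0.5, -2.8]
width: 0.231
t 9.02 tcp mm [445.7 274.6  98.4] jaw yaw -78.23 tilt 0.1 q1,q6 [0.505 1.87 ] w 0.231 F [ 0.3  0.5 -2.8]
 turn -0.2 rotvec [ 0.0029  0.0017 -0.0007]
 turn 179.8 rotvec [-3.1387e+00  1.1000e-03  2.6000e-03]
 dp now cm [ 3.84 -0.63 -0.11]  dist 3.9
 dp if turned first (1st turn) cm [ 3.84 -0.63 -0.1 ]
```

View pics/st1scene.png

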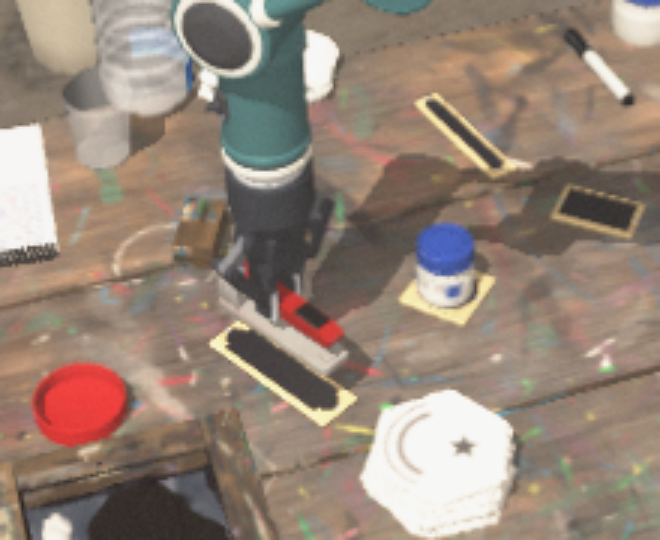

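The stapler is held level above its board and lined up with it. The board runs from (215,340) to (345,410) in the crop. I'll lower it now.

```bash
python3 -m creep '[{"grip":1,"dp":[1.5,-0.6,-0.1],"rotation":[0,0,0]},{"grip":1,"dp":[3.5,-0.6,-0.1],"rotation":[0,0,0]},{"grip":1,"dp":[4.4,-0.6,-0.1],"rotation":[0,0,0]},{"grip":1,"dp":[4.8,-0.6,-0.1],"rotation":[0,0,0]},{"grip":1,"dp":[4.8,-0.6,-0.1],"rotation":[0,0,0]}]'
python3 go.py 445.5 281 48 101.6
```

```text
time: 9.48
tool_pos: [0.4466, 0.2792, 0.05]
tcp_rot: [2.112, 0.212, -2.118]
wrist_force: [-0.1, -0.5, -3.9]
width: 0.232
t 9.48 tcp mm [446.6 279.2  50. ] jaw yaw -78.45 tilt 0.19 q1,q6 [0.511 1.881] w 0.232 F [-0.1 -0.5 -3.9]
 turn 0.0 rotvec [-0.0009  0.0031 -0.0011]
 turn -180.0 rotvec [ 3.1407e+00 -1.8000e-03 -4.8000e-03]
 dp now cm [ 0.2  -0.2   0.07]  dist 0.3
 dp if turned first (1st turn) cm [ 0.2  -0.2   0.07]
```

```bash
python3 -m creep '[{"grip":1,"dp":[0.1,-0.15,0],"rotation":[0,0,0]},{"grip":1,"dp":[0.15,-0.15,0],"rotation":[0,0,0]}]'
python3 -m creep '[{"grip":1,"dp":[0.1,0,0],"rotation":[0,0,0]},{"grip":1,"dp":[0.1,0,0],"rotation":[0,0,0]}]'
```

```text
time: 9.65
tool_pos: [0.4479, 0.2823, 0.0508]
tcp_rot: [2.117, 0.215, -2.114]
wrist_force: [-0.2, 0.3, -2.9]
width: 0.228
time: 9.82
tool_pos: [0.4474, 0.2822, 0.0496]
tcp_rot: [2.116, 0.216, -2.114]
wrist_force: [-0.3, -0.1, -3.9]
width: 0.229
```

```bash
python3 -m creep '[{"grip":1,"dp":[0.1,0,0],"rotation":[0,0,0]},{"grip":1,"dp":[0.1,0,0.15],"rotation":[0,0,0]}]'
python3 -m creep '[{"grip":1,"dp":[0.1,0,0],"rotation":[0,0,0]},{"grip":1,"dp":[0.1,0,0],"rotation":[0,0,0]}]'
```

```text
time: 9.98
tool_pos: [0.4458, 0.2819, 0.0483]
tcp_rot: [2.116, 0.216, -2.114]
wrist_force: [0.7, -0.3, -3.1]
width: 0.23
time: 10.15
tool_pos: [0.4455, 0.2818, 0.0481]
tcp_rot: [2.115, 0.215, -2.114]
wrist_force: [-2.9, -2.2, 4.1]
width: 0.228
```

The stapler is in contact at z = 48.1 mm, where it was expected. I'll release it, rise, and go for the block.

```bash
python3 -m creep '[{"grip":4,"dp":[0,0,0],"rotation":[0,0,0]},{"grip":7,"dp":[0,0,0],"rotation":[0,0,0]},{"grip":7,"dp":[0,0,0],"rotation":[0,0,0]},{"grip":7,"dp":[0,0,0],"rotation":[0,0,0]},{"grip":7,"dp":[0,0,0],"rotation":[0,0,0]}]'
python3 -m creep '[{"grip":7,"dp":[-1.5,0,0],"rotation":[0,0,0]},{"grip":7,"dp":[-4,0,0],"rotation":[0,0,0]},{"grip":7,"dp":[-7,0,0],"rotation":[0,0,0]},{"grip":7,"dp":[-9,0,0],"rotation":[0,0,0]},{"grip":7,"dp":[-9,0,0],"rotation":[0,0,0]}]'
python3 go.py 642.7 248.9 120 47.5
```

```text
time: 10.57
tool_pos: [0.4455, 0.2818, 0.047]
tcp_rot: [2.115, 0.215, -2.114]
wrist_force: [0.7, -0.2, -0.0]
width: 0.822
time: 10.98
tool_pos: [0.4487, 0.2836, 0.1422]
tcp_rot: [2.125, 0.219, -2.107]
wrist_force: [1.7, 0.3, 0.6]
width: 0.82
t 10.98 tcp mm [448.7 283.6 142.2] jaw yaw -78.38 tilt 0.54 q1,q6 [0.517 1.885] w 0.82 F [1.7 0.3 0.6]
 turn -54.1 rotvec [ 0.9446 -0.0069  0.0069]
 turn 125.9 rotvec [-2.197  -0.0082 -0.0082]
 dp now cm [  2.37   7.31 -18.28]  dist 19.8
 dp if turned first (1st turn) cm [  2.22 -10.55 -16.64]
```

```bash
python3 -m creep '[{"grip":7,"dp":[0,1.5,-3.7],"rotation":[-0.12,0,0]},{"grip":7,"dp":[0,3,-7.4],"rotation":[-0.24,0,0]},{"grip":7,"dp":[0,4.4,-11],"rotation":[-0.36,0,0]},{"grip":7,"dp":[0,5.9,-14.7],"rotation":[-0.48,0,0]},{"grip":7,"dp":[0,7.3,-18.3],"rotation":[-0.6,0,0]}]'
for i in 1 2; do python3 -m creep '[{"grip":7,"dp":[0,0,0],"rotation":[-0.12,0,0]},{"grip":7,"dp":[0,0,0],"rotation":[-0.24,0,0]},{"grip":7,"dp":[0,0,0],"rotation":[-0.36,0,0]},{"grip":7,"dp":[0,0,0],"rotation":[-0.48,0,0]},{"grip":7,"dp":[0,0,0],"rotation":[-0.6,0,0]}]'|head -2; done
python3 go.py 642.7 248.9 120 47.5
python3 - <<'E'
from meas import *
rgb,d=bot.read_camera("scene"); cv2.imwrite("pics/bl_s.png",cv2.resize(rgb[200:380,180:400,::-1],None,fx=3,fy=3))
rgb,d=bot.read_camera("top"); cv2.imwrite("pics/bl_t.png",cv2.resize(rgb[160:340,160:380,::-1],None,fx=3,fy=3))
E
```

```text
time: 11.4
tool_pos: [0.6406, 0.2463, 0.1357]
tcp_rot: [1.743, 0.747, -1.746]
wrist_force: [0.5, 0.6, 0.9]
width: 0.815
time: 11.82
tool_pos: [0.6389, 0.2466, 0.1352]
time: 12.23
tool_pos: [0.6387, 0.2467, 0.1355]
t 12.23 tcp mm [638.7 246.7 135.5] jaw yaw 25.09 tilt 0.11 q1,q6 [ 0.332 -0.106] w 0.819 F [-0.4 -0.7 -0.1]
 turn 22.4 rotvec [-0.3911 -0.0005  0.0018]
 turn -157.6 rotvec [2.7505e+00 2.5000e-03 7.0000e-04]
 dp now cm [ 1.55  0.45 -0.03]  dist 1.6
 dp if turned first (1st turn) cm [1.55 0.43 0.15]
```

View pics/bl_t.png

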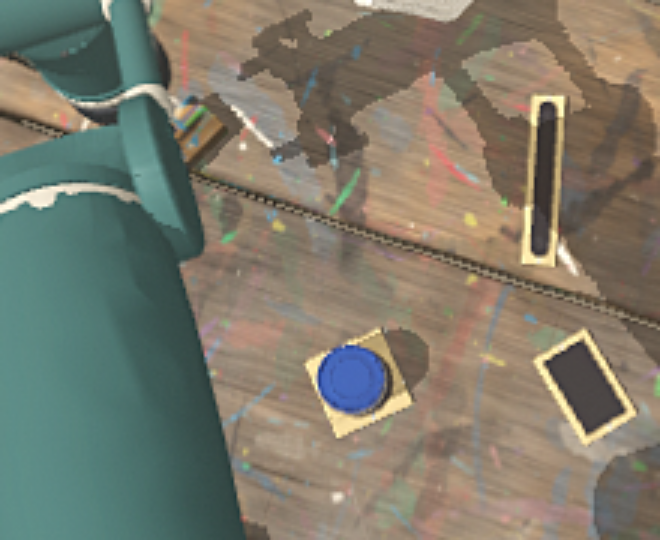

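View pics/bl_s.png

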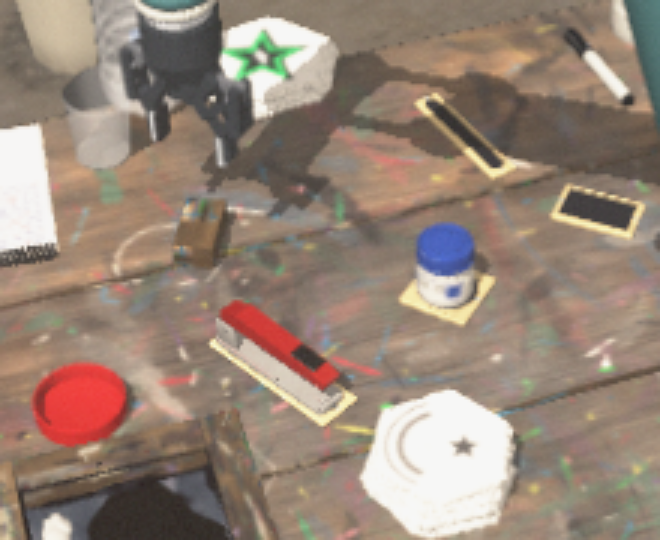

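The pot and stapler sit on their boards. Pot is at (445,265) in the scene crop and the stapler at (285,360). I'll finish the turn and descend on the block.

```bash
python3 -m creep '[{"grip":7.5,"dp":[1,0.4,0],"rotation":[-0.12,0,0]},{"grip":7.5,"dp":[3,0.4,0],"rotation":[-0.24,0,0]},{"grip":7.5,"dp":[5,0.45,0],"rotation":[-0.35,0,0]},{"grip":7.5,"dp":[7,0.45,0],"rotation":[-0.39,0,0]},{"grip":7.5,"dp":[7,0.45,0],"rotation":[-0.39,0,0]}]'
python3 go.py 641.7 247.9 18 47.5
```

```text
time: 12.75
tool_pos: [0.6396, 0.2475, 0.0611]
tcp_rot: [0.583, 1.497, -0.593]
wrist_force: [-0.9, -0.0, -0.9]
width: 0.881
t 12.75 tcp mm [639.6 247.5  61.1] jaw yaw 46.96 tilt 0.54 q1,q6 [ 0.333 -0.487] w 0.881 F [-0.9 -0.  -0.9]
 turn 0.5 rotvec [-0.0095 -0.0044  0.0083]
 turn -179.5 rotvec [3.1321 0.013  0.007 ]
 dp now cm [4.31 0.21 0.15]  dist 4.3
 dp if turned first (1st turn) cm [4.31 0.17 0.13]
```

```bash
python3 -m creep '[{"grip":7.5,"dp":[2,0.1,0.1],"rotation":[0,0,0]},{"grip":7.5,"dp":[3.5,0.1,0.1],"rotation":[0,0,0]},{"grip":7.5,"dp":[4.2,0.1,0.1],"rotation":[0,0,0]},{"grip":7.5,"dp":[4.2,0.1,0.1],"rotation":[0,0,0]},{"grip":7.5,"dp":[4.2,0.1,0.1],"rotation":[0,0,0]}]'
python3 go.py 641.7 247.9 18 47.5
python3 -m creep '[{"grip":3,"dp":[0,0,0],"rotation":[0,0,0]},{"grip":3,"dp":[0,0,0],"rotation":[0,0,0]},{"grip":3,"dp":[0,0,0],"rotation":[0,0,0]},{"grip":3,"dp":[0,0,0],"rotation":[0,0,0]},{"grip":3,"dp":[0,0,0],"rotation":[0,0,0]}]' 50
python3 -m creep '[{"grip":3,"dp":[0,0,0],"rotation":[0,0,0]},{"grip":3,"dp":[0,0,0],"rotation":[0,0,0]},{"grip":3,"dp":[0,0,0],"rotation":[0,0,0]}]'
python3 go.py
```

```text
time: 13.17
tool_pos: [0.6444, 0.2488, 0.0246]
tcp_rot: [0.586, 1.491, -0.587]
wrist_force: [0.9, -0.8, 0.7]
width: 0.878
t 13.17 tcp mm [644.4 248.8  24.6] jaw yaw 47.04 tilt 0.07 q1,q6 [ 0.332 -0.489] w 0.878 F [ 0.9 -0.8  0.7]
 turn 0.5 rotvec [-0.0081 -0.0006  0.001 ]
 turn -179.5 rotvec [3.1335e+00 1.6000e-03 9.0000e-04]
 dp now cm [ 0.66 -0.25 -0.14]  dist 0.7
 dp if turned first (1st turn) cm [ 0.66 -0.25 -0.14]
time: 13.58
tool_pos: [0.646, 0.2494, 0.0266]
tcp_rot: [0.587, 1.488, -0.584]
wrist_force: [-0.6, -0.3, 4.4]
width: 0.477
time: 13.83
tool_pos: [0.646, 0.2494, 0.0267]
tcp_rot: [0.587, 1.488, -0.584]
wrist_force: [-0.4, 0.2, 5.1]
width: 0.477
t 13.83 tcp mm [646.  249.4  26.7] jaw yaw 47.09 tilt 0.16 q1,q6 [ 0.332 -0.489] w 0.477 F [-0.4  0.2  5.1]
```

```bash
python3 -m creep '[{"grip":3,"dp":[-1,0,0],"rotation":[0,0,0]},{"grip":3,"dp":[-3,0,0],"rotation":[0,0,0]},{"grip":3,"dp":[-6,0,0],"rotation":[0,0,0]},{"grip":3,"dp":[-9,0,0],"rotation":[0,0,0]},{"grip":3,"dp":[-10,0,0],"rotation":[0,0,0]}]' 60
python3 go.py 437.3 -105.4 125 -58
```

```text
time: 14.25
tool_pos: [0.6472, 0.2498, 0.1304]
tcp_rot: [0.589, 1.485, -0.582]
wrist_force: [1.2, 1.1, 0.5]
width: 0.475
t 14.25 tcp mm [647.2 249.8 130.4] jaw yaw 47.1 tilt 0.39 q1,q6 [ 0.332 -0.49 ] w 0.475 F [1.2 1.1 0.5]
 turn 74.9 rotvec [-1.3073  0.0066 -0.003 ]
 turn -105.1 rotvec [ 1.8343 -0.0033 -0.0071]
 dp now cm [  0.33 -40.31   8.8 ]  dist 41.3
 dp if turned first (1st turn) cm [  0.54 -19.   -36.62]
```

```bash
python3 -m creep '[{"grip":3,"dp":[0,-2,0.4],"rotation":[0,0,0]},{"grip":3,"dp":[0,-6,1.3],"rotation":[0,0,0]},{"grip":3,"dp":[0,-10,2.2],"rotation":[0,0,0]},{"grip":3,"dp":[0,-14,3],"rotation":[0,0,0]},{"grip":3,"dp":[0,-18,3.9],"rotation":[0,0,0]}]'
python3 -m creep '[{"grip":3,"dp":[0,-4,0.9],"rotation":[0,0,0]},{"grip":3,"dp":[0,-8,1.8],"rotation":[0,0,0]},{"grip":3,"dp":[0,-12,2.6],"rotation":[0,0,0]},{"grip":3,"dp":[0,-16,3.5],"rotation":[0,0,0]},{"grip":3,"dp":[0,-19,4.2],"rotation":[0,0,0]}]'
for i in 1 2 3; do python3 -m creep '[{"grip":3,"dp":[0,0,0],"rotation":[0.12,0,0]},{"grip":3,"dp":[0,0,0],"rotation":[0.24,0,0]},{"grip":3,"dp":[0,0,0],"rotation":[0.36,0,0]},{"grip":3,"dp":[0,0,0],"rotation":[0.48,0,0]},{"grip":3,"dp":[0,0,0],"rotation":[0.6,0,0]}]'; done
python3 go.py 437.3 -105.4 70 -58
python3 - <<'E'
from h import *
p,d=bot.read_camera("scene"); cv2.imwrite("pics/bl2.png",cv2.resize(p[180:330,280:460,::-1],None,fx=4,fy=4))
E
```

```text
time: 14.67
tool_pos: [0.5489, 0.0893, 0.1242]
tcp_rot: [0.584, 1.492, -0.586]
wrist_force: [-0.2, 0.1, 0.2]
width: 0.476
time: 15.08
tool_pos: [0.4495, -0.0789, 0.1243]
tcp_rot: [0.585, 1.492, -0.587]
wrist_force: [0.5, 0.2, -1.4]
width: 0.476
time: 15.5
tool_pos: [0.4515, -0.0773, 0.1245]
tcp_rot: [1.049, 1.304, -1.049]
wrist_force: [-0.3, -0.1, -0.5]
width: 0.479
time: 15.92
tool_pos: [0.4516, -0.0771, 0.1244]
tcp_rot: [1.486, 1.003, -1.487]
wrist_force: [0.2, -0.1, -1.2]
width: 0.476
time: 16.33
tool_pos: [0.4516, -0.0771, 0.1244]
tcp_rot: [1.887, 0.571, -1.889]
wrist_force: [-0.9, -0.3, 0.3]
width: 0.475
t 16.33 tcp mm [451.6 -77.1 124.4] jaw yaw -56.38 tilt 0.07 q1,q6 [-0.223  0.761] w 0.475 F [-0.9 -0.3  0.3]
 turn -1.6 rotvec [0.0283 0.0009 0.0009]
 turn 178.4 rotvec [-3.1133e+00 -1.4000e-03  1.3000e-03]
 dp now cm [5.44 1.58 2.75]  dist 6.3
 dp if turned first (1st turn) cm [5.44 1.65 2.71]
```

View pics/bl2.png

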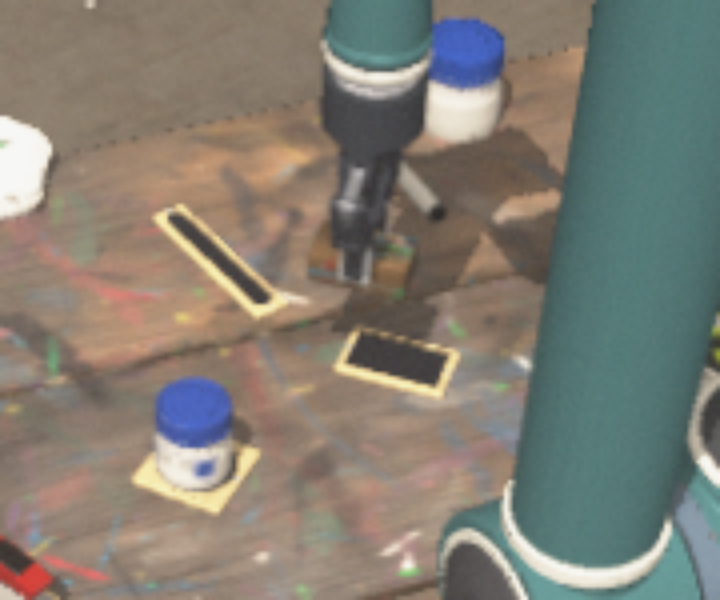

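The block is gripped mid-length and level. Its board is at (397,360) in the crop. I'll move over it.

```bash
python3 go.py 436 -106.2 42 -58 |grep 'dp now'
python3 -m creep '[{"grip":3,"dp":[1,1.6,2.8],"rotation":[0.028,0,0]},{"grip":3,"dp":[4,1.6,2.9],"rotation":[0.028,0,0]},{"grip":3,"dp":[7,1.6,2.9],"rotation":[0.028,0,0]},{"grip":3,"dp":[8.2,1.6,2.9],"rotation":[0.028,0,0]},{"grip":3,"dp":[8.2,1.6,2.9],"rotation":[0.028,0,0]}]'
python3 -m creep '[{"grip":3,"dp":[0,0,0],"rotation":[0,0,0]},{"grip":3,"dp":[0,0,0],"rotation":[0,0,0]}]'
python3 go.py 436 -106.2 33.5 -58
```

```text
dp now cm [8.24 1.58 2.9 ]  dist 8.9
time: 16.8
tool_pos: [0.4332, -0.1057, 0.0393]
tcp_rot: [1.895, 0.558, -1.909]
wrist_force: [-0.3, 0.0, -0.2]
width: 0.475
time: 16.97
tool_pos: [0.438, -0.1069, 0.0438]
tcp_rot: [1.901, 0.552, -1.899]
wrist_force: [-0.2, 0.1, -0.9]
width: 0.476
t 16.97 tcp mm [ 438.  -106.9   43.8] jaw yaw -57.57 tilt 0.08 q1,q6 [-0.295  0.71 ] w 0.476 F [-0.2  0.1 -0.9]
 turn -0.4 rotvec [ 0.0075 -0.0009 -0.001 ]
 turn 179.6 rotvec [-3.1341e+00  1.6000e-03 -1.4000e-03]
 dp now cm [ 1.03 -0.16  0.13]  dist 1.1
 dp if turned first (1st turn) cm [ 1.03 -0.16  0.13]
```

```bash
python3 -m creep '[{"grip":3,"dp":[0.5,-0.1,0.1],"rotation":[0,0,0]},{"grip":3,"dp":[0.9,-0.1,0.1],"rotation":[0,0,0]},{"grip":3,"dp":[0.9,-0.1,0.1],"rotation":[0,0,0]}]'
python3 -m creep '[{"grip":3,"dp":[0.1,0,0],"rotation":[0,0,0]},{"grip":3,"dp":[0.1,0,0],"rotation":[0,0,0]}]'
```

```text
time: 17.22
tool_pos: [0.4358, -0.1063, 0.034]
tcp_rot: [1.901, 0.552, -1.901]
wrist_force: [-0.2, 0.7, -1.4]
width: 0.473
time: 17.38
tool_pos: [0.4359, -0.1064, 0.0331]
tcp_rot: [1.901, 0.552, -1.901]
wrist_force: [-0.7, -0.9, -0.9]
width: 0.471
```

```bash
python3 -m creep '[{"grip":3,"dp":[0.1,0,0],"rotation":[0,0,0]},{"grip":3,"dp":[0.1,0,0],"rotation":[0,0,0]}]'
```

```text
time: 17.55
tool_pos: [0.4361, -0.1064, 0.0327]
tcp_rot: [1.901, 0.552, -1.901]
wrist_force: [-2.6, 0.9, 6.0]
width: 0.477
```

```bash
python3 -m creep '[{"grip":5,"dp":[0,0,0],"rotation":[0,0,0]},{"grip":7,"dp":[0,0,0],"rotation":[0,0,0]},{"grip":7,"dp":[0,0,0],"rotation":[0,0,0]},{"grip":7,"dp":[0,0,0],"rotation":[0,0,0]},{"grip":7,"dp":[0,0,0],"rotation":[0,0,0]}]'
python3 -m creep '[{"grip":7,"dp":[-1.5,0,0],"rotation":[0,0,0]},{"grip":7,"dp":[-4,0,0],"rotation":[0,0,0]},{"grip":7,"dp":[-7,0,0],"rotation":[0,0,0]},{"grip":7,"dp":[-9,0,0],"rotation":[0,0,0]},{"grip":7,"dp":[-9,0,0],"rotation":[0,0,0]}]'
python3 go.py 620.3 -263.8 110 -102.9
```

```text
time: 17.97
tool_pos: [0.4358, -0.1064, 0.0319]
tcp_rot: [1.901, 0.552, -1.901]
wrist_force: [-1.0, -0.2, -0.4]
width: 0.824
time: 18.38
tool_pos: [0.4394, -0.1075, 0.1267]
tcp_rot: [1.907, 0.546, -1.892]
wrist_force: [1.0, -0.8, 0.2]
width: 0.822
t 18.38 tcp mm [ 439.4 -107.5  126.7] jaw yaw -57.64 tilt 0.51 q1,q6 [-0.295  0.711] w 0.822 F [ 1.  -0.8  0.2]
 turn -45.3 rotvec [ 0.79   -0.0082 -0.0041]
 turn 134.7 rotvec [-2.3516  0.0051 -0.0102]
 dp now cm [ 1.87 22.87 -6.9 ]  dist 24.0
 dp if turned first (1st turn) cm [  1.67  11.2  -21.12]
```

```bash
python3 -m creep '[{"grip":5,"dp":[0.3,4,-1.2],"rotation":[0.12,0,0]},{"grip":5,"dp":[0.3,8,-2.4],"rotation":[0.24,0,0]},{"grip":5,"dp":[0.6,12,-3.6],"rotation":[0.36,0,0]},{"grip":5,"dp":[1,16,-4.8],"rotation":[0.48,0,0]},{"grip":5,"dp":[1.5,20,-6],"rotation":[0.6,0,0]}]'
python3 -m creep '[{"grip":5,"dp":[0,0,0],"rotation":[0.12,0,0]},{"grip":5,"dp":[0,0,0],"rotation":[0.19,0,0]},{"grip":5,"dp":[0,0,0],"rotation":[0.19,0,0]}]'
python3 go.py 620.3 -263.8 60 -102.9
python3 - <<'E'
from meas import *
rgb,d=bot.read_camera("top"); cv2.imwrite("pics/mk_t.png",cv2.resize(rgb[180:330,330:480,::-1],None,fx=4,fy=4))
rgb,d=bot.read_camera("scene"); cv2.imwrite("pics/mk_s.png",cv2.resize(rgb[180:330,230:430,::-1],None,fx=4,fy=4))
E
```

```text
time: 18.8
tool_pos: [0.5936, -0.2437, 0.1059]
tcp_rot: [-2.2, 0.045, 2.201]
wrist_force: [0.1, 0.4, 0.4]
width: 0.589
time: 19.05
tool_pos: [0.5922, -0.2428, 0.1046]
tcp_rot: [-2.097, 0.239, 2.104]
wrist_force: [-0.7, -0.1, 0.7]
width: 0.586
t 19.05 tcp mm [ 592.2 -242.8  104.6] jaw yaw -103.04 tilt 0.19 q1,q6 [-0.428  1.37 ] w 0.586 F [-0.7 -0.1  0.7]
 turn 0.1 rotvec [-0.0025  0.0033  0.0007]
 turn -179.9 rotvec [ 3.1391e+00  1.1000e-03 -5.1000e-03]
 dp now cm [ 4.45  1.42 -3.23]  dist 5.7
 dp if turned first (1st turn) cm [ 4.46  1.42 -3.21]
```

View pics/mk_t.png

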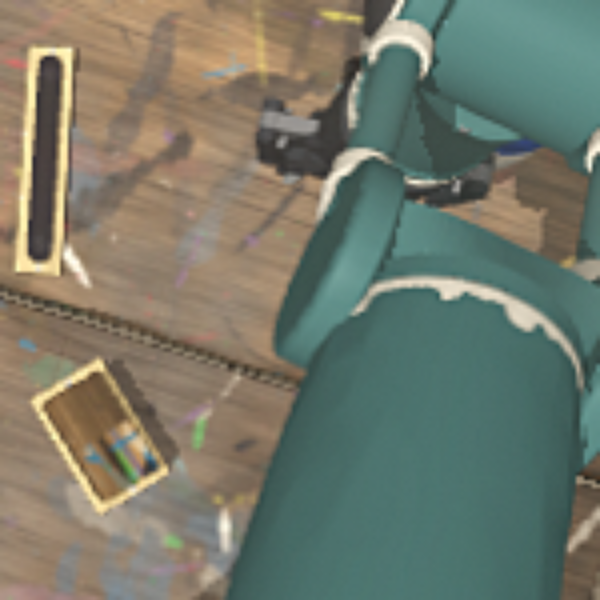

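View pics/mk_s.png

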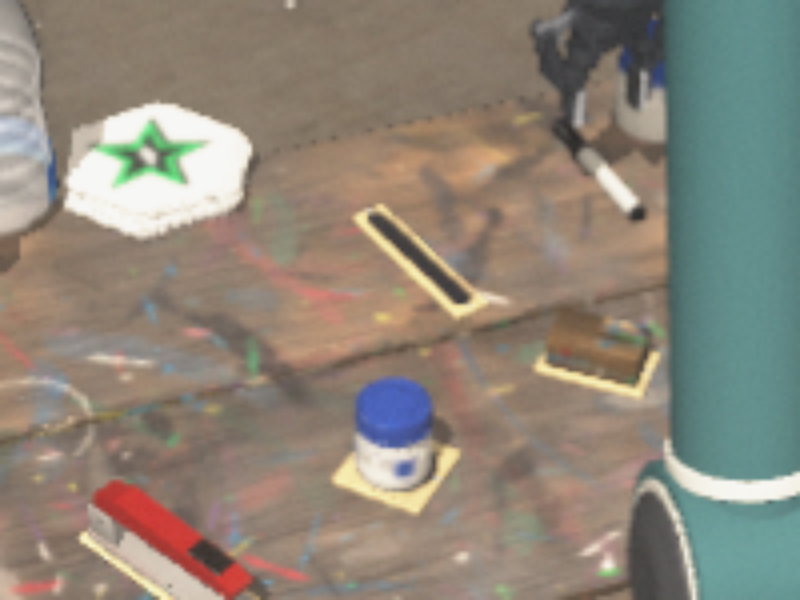

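The block sits on its board at (100,437) in the crop. I'll move over the marker and descend.

```bash
python3 -m creep '[{"grip":5,"dp":[0.5,1.4,-3.2],"rotation":[0,0,0]},{"grip":5,"dp":[2.5,1.4,-3.2],"rotation":[0,0,0]},{"grip":5,"dp":[4.4,1.4,-3.2],"rotation":[0,0,0]},{"grip":5,"dp":[4.4,1.4,-3.2],"rotation":[0,0,0]},{"grip":5,"dp":[4.4,1.4,-3.2],"rotation":[0,0,0]}]'
python3 go.py 620.3 -263.8 20 -102.9
```

```text
time: 19.57
tool_pos: [0.619, -0.2622, 0.0617]
tcp_rot: [-2.099, 0.235, 2.106]
wrist_force: [-0.3, -0.0, -0.6]
width: 0.587
t 19.57 tcp mm [ 619.  -262.2   61.7] jaw yaw -102.81 tilt 0.22 q1,q6 [-0.438  1.357] w 0.587 F [-0.3 -0.  -0.6]
 turn -0.1 rotvec [0.0015 0.0037 0.0008]
 turn 179.9 rotvec [-3.1401e+00 -1.2000e-03  5.8000e-03]
 dp now cm [ 4.17  0.13 -0.18]  dist 4.2
 dp if turned first (1st turn) cm [ 4.17  0.13 -0.16]
```

```bash
python3 -m creep '[{"grip":4,"dp":[2,0.1,-0.1],"rotation":[0,0,0]},{"grip":4,"dp":[3.5,0.1,-0.1],"rotation":[0,0,0]},{"grip":4,"dp":[4.1,0.1,-0.1],"rotation":[0,0,0]},{"grip":4,"dp":[4.1,0.1,-0.1],"rotation":[0,0,0]},{"grip":4,"dp":[4.1,0.1,-0.1],"rotation":[0,0,0]}]'
python3 go.py 620.3 -263.8 17.5 -102.9
```

```text
time: 19.98
tool_pos: [0.6211, -0.2641, 0.022]
tcp_rot: [-2.101, 0.237, 2.103]
wrist_force: [0.2, -0.3, 0.2]
width: 0.466
t 19.98 tcp mm [ 621.1 -264.1   22. ] jaw yaw -102.88 tilt 0.05 q1,q6 [-0.439  1.357] w 0.466 F [ 0.2 -0.3  0.2]
 turn -0.0 rotvec [0.0003 0.0009 0.0002]
 turn 180.0 rotvec [-3.1413e+00 -3.0000e-04  1.4000e-03]
 dp now cm [ 0.45 -0.01  0.08]  dist 0.5
 dp if turned first (1st turn) cm [ 0.45 -0.01  0.08]
```

```bash
python3 -m creep '[{"grip":4,"dp":[0.4,0,0],"rotation":[0,0,0]},{"grip":4,"dp":[0.4,0,0],"rotation":[0,0,0]}]'
python3 -m creep '[{"grip":0.5,"dp":[0,0,0],"rotation":[0,0,0]},{"grip":0.5,"dp":[0,0,0],"rotation":[0,0,0]},{"grip":0.5,"dp":[0,0,0],"rotation":[0,0,0]},{"grip":0.5,"dp":[0,0,0],"rotation":[0,0,0]},{"grip":0.5,"dp":[0,0,0],"rotation":[0,0,0]}]' 40
python3 -m creep '[{"grip":0.5,"dp":[0,0,0],"rotation":[0,0,0]},{"grip":0.5,"dp":[0,0,0],"rotation":[0,0,0]}]'
python3 go.py
```

```text
time: 20.15
tool_pos: [0.6219, -0.2646, 0.0186]
tcp_rot: [-2.103, 0.238, 2.102]
wrist_force: [0.1, 0.3, 0.1]
width: 0.472
time: 20.57
tool_pos: [0.622, -0.2647, 0.0189]
tcp_rot: [-2.104, 0.238, 2.101]
wrist_force: [-0.3, -0.7, 4.0]
width: 0.189
time: 20.73
tool_pos: [0.622, -0.2647, 0.0188]
tcp_rot: [-2.104, 0.238, 2.101]
wrist_force: [-0.9, 0.1, 4.9]
width: 0.19
t 20.73 tcp mm [ 622.  -264.7   18.8] jaw yaw -102.9 tilt 0.07 q1,q6 [-0.439  1.357] w 0.19 F [-0.9  0.1  4.9]
```

```bash
python3 -m creep '[{"grip":0.5,"dp":[-1,0,0],"rotation":[0,0,0]},{"grip":0.5,"dp":[-3,0,0],"rotation":[0,0,0]},{"grip":0.5,"dp":[-5,0,0],"rotation":[0,0,0]},{"grip":0.5,"dp":[-6,0,0],"rotation":[0,0,0]},{"grip":0.5,"dp":[-6,0,0],"rotation":[0,0,0]}]'
python3 go.py 621.3 -68.6 75 -93
```

```text
time: 21.15
tool_pos: [0.6235, -0.2654, 0.0815]
tcp_rot: [-2.108, 0.24, 2.098]
wrist_force: [1.2, -0.2, 0.2]
width: 0.186
t 21.15 tcp mm [ 623.5 -265.4   81.5] jaw yaw -102.9 tilt 0.31 q1,q6 [-0.439  1.357] w 0.186 F [ 1.2 -0.2  0.2]
 turn 9.9 rotvec [-0.1729 -0.0052 -0.0016]
 turn -170.1 rotvec [ 2.9687e+00 -2.4000e-03  7.8000e-03]
 dp now cm [  0.61 -19.13   4.61]  dist 19.7
 dp if turned first (1st turn) cm [  0.65 -19.64   1.25]
```

```bash
python3 -m creep '[{"grip":0.5,"dp":[0,-3,0.8],"rotation":[-0.05,0,0]},{"grip":0.5,"dp":[0,-7,1.7],"rotation":[-0.1,0,0]},{"grip":0.5,"dp":[0,-11,2.7],"rotation":[-0.17,0,0]},{"grip":0.5,"dp":[0,-15,3.6],"rotation":[-0.17,0,0]},{"grip":0.5,"dp":[0,-18.5,4.5],"rotation":[-0.17,0,0]}]'
python3 -m creep '[{"grip":0.5,"dp":[0,0,0],"rotation":[0,0,0]},{"grip":0.5,"dp":[0,0,0],"rotation":[0,0,0]}]'
python3 go.py 621.3 -68.6 34 -93
python3 - <<'E'
from meas import *
rgb,d=bot.read_camera("scene"); cv2.imwrite("pics/mk_s2.png",cv2.resize(rgb[180:330,230:430,::-1],None,fx=4,fy=4))
E
```

```text
time: 21.57
tool_pos: [0.6176, -0.0718, 0.0767]
tcp_rot: [-2.191, 0.06, 2.195]
wrist_force: [-0.2, -0.3, -0.8]
width: 0.191
time: 21.73
tool_pos: [0.6178, -0.0718, 0.0768]
tcp_rot: [-2.193, 0.056, 2.198]
wrist_force: [0.1, -0.1, -0.5]
width: 0.186
t 21.73 tcp mm [617.8 -71.8  76.8] jaw yaw -92.94 tilt 0.13 q1,q6 [-0.156  1.467] w 0.186 F [ 0.1 -0.1 -0.5]
 turn -0.1 rotvec [0.001  0.0023 0.0001]
 turn 179.9 rotvec [-3.1406e+00 -2.0000e-04  3.6000e-03]
 dp now cm [ 4.28 -0.34 -0.34]  dist 4.3
 dp if turned first (1st turn) cm [ 4.28 -0.34 -0.33]
```

View pics/mk_s2.png

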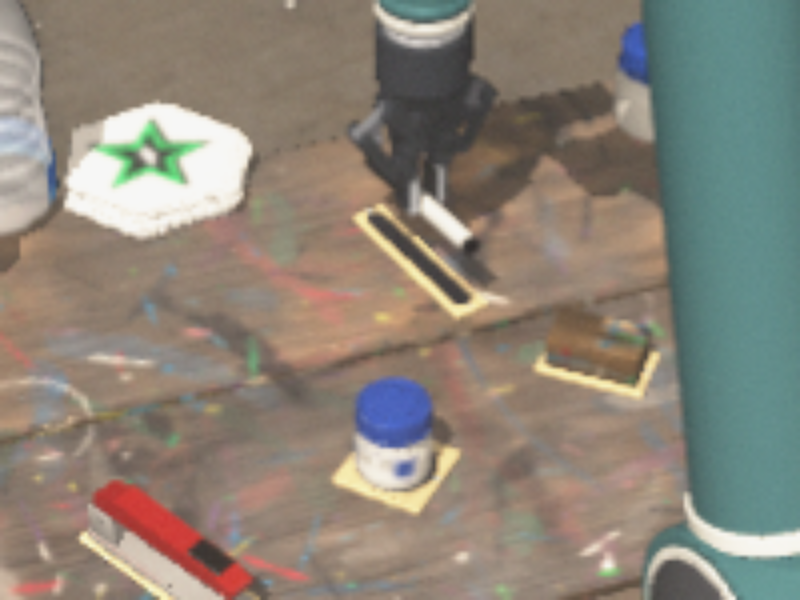

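The marker is held level above its board. I'll lower it.

```bash
python3 -m creep '[{"grip":0.5,"dp":[2,-0.3,-0.3],"rotation":[0,0,0]},{"grip":0.5,"dp":[3.8,-0.3,-0.3],"rotation":[0,0,0]},{"grip":0.5,"dp":[4.5,-0.3,-0.3],"rotation":[0,0,0]},{"grip":0.5,"dp":[4.5,-0.3,-0.3],"rotation":[0,0,0]},{"grip":0.5,"dp":[4.5,-0.3,-0.3],"rotation":[0,0,0]}]'
python3 go.py 621.3 -68.6 26 -93
```

```text
time: 22.2
tool_pos: [0.6214, -0.0723, 0.0324]
tcp_rot: [-2.191, 0.062, 2.195]
wrist_force: [1.0, -0.3, 0.5]
width: 0.189
t 22.2 tcp mm [621.4 -72.3  32.4] jaw yaw -93.25 tilt 0.1 q1,q6 [-0.156  1.472] w 0.189 F [ 1.  -0.3  0.5]
 turn 0.2 rotvec [-0.0043  0.0018  0.    ]
 turn -179.8 rotvec [ 3.1373e+00  0.0000e+00 -2.8000e-03]
 dp now cm [ 0.64 -0.37  0.03]  dist 0.7
 dp if turned first (1st turn) cm [ 0.64 -0.37  0.03]
```

```bash
python3 -m creep '[{"grip":0.5,"dp":[0.2,-0.3,0],"rotation":[0,0,0]},{"grip":0.5,"dp":[0.5,-0.3,0],"rotation":[0,0,0]},{"grip":0.5,"dp":[0.5,-0.3,0],"rotation":[0,0,0]}]'
python3 -m creep '[{"grip":0.5,"dp":[0.1,0,0],"rotation":[0,0,0]},{"grip":0.5,"dp":[0.1,0,0],"rotation":[0,0,0]}]'
python3 go.py 621.3 -68.6 25 -93
```

```text
time: 22.45
tool_pos: [0.6226, -0.0684, 0.0285]
tcp_rot: [-2.194, 0.061, 2.193]
wrist_force: [-0.7, 0.3, -0.8]
width: 0.189
time: 22.62
tool_pos: [0.6224, -0.0682, 0.0274]
tcp_rot: [-2.194, 0.061, 2.193]
wrist_force: [0.4, -0.1, -0.1]
width: 0.19
t 22.62 tcp mm [622.4 -68.2  27.4] jaw yaw -93.15 tilt 0.03 q1,q6 [-0.149  1.477] w 0.19 F [ 0.4 -0.1 -0.1]
 turn 0.2 rotvec [-0.0027 -0.0005 -0.0001]
 turn -179.8 rotvec [ 3.1389e+00 -1.0000e-04  8.0000e-04]
 dp now cm [0.24 0.04 0.11]  dist 0.3
 dp if turned first (1st turn) cm [0.24 0.04 0.11]
```

```bash
python3 -m creep '[{"grip":0.5,"dp":[0.15,0,0.1],"rotation":[0,0,0]},{"grip":0.5,"dp":[0.15,0,0.1],"rotation":[0,0,0]}]'
python3 -m creep '[{"grip":0.5,"dp":[0.1,0,0],"rotation":[0,0,0]},{"grip":0.5,"dp":[0.1,0,0],"rotation":[0,0,0]}]'
```

```text
time: 22.78
tool_pos: [0.621, -0.0681, 0.0255]
tcp_rot: [-2.193, 0.06, 2.194]
wrist_force: [-0.8, 0.3, 0.2]
width: 0.191
time: 22.95
tool_pos: [0.6213, -0.0681, 0.025]
tcp_rot: [-2.194, 0.06, 2.193]
wrist_force: [-1.3, 1.1, 2.7]
width: 0.188
```

```bash
python3 -m creep '[{"grip":2.5,"dp":[0,0,0],"rotation":[0,0,0]},{"grip":4,"dp":[0,0,0],"rotation":[0,0,0]},{"grip":4,"dp":[0,0,0],"rotation":[0,0,0]},{"grip":4,"dp":[0,0,0],"rotation":[0,0,0]},{"grip":4,"dp":[0,0,0],"rotation":[0,0,0]}]'
python3 -m creep '[{"grip":4,"dp":[-1.5,0,0],"rotation":[0,0,0]},{"grip":4,"dp":[-4,0,0],"rotation":[0,0,0]},{"grip":4,"dp":[-8,0,0],"rotation":[0,0,0]},{"grip":4,"dp":[-12,0,0],"rotation":[0,0,0]},{"grip":4,"dp":[-16,0,0],"rotation":[0,0,0]}]'
python3 go.py 300 -600 200 -93
```

```text
time: 23.37
tool_pos: [0.6212, -0.0682, 0.0245]
tcp_rot: [-2.193, 0.061, 2.194]
wrist_force: [-1.0, 1.1, 0.7]
width: 0.469
time: 23.78
tool_pos: [0.6206, -0.0681, 0.1856]
tcp_rot: [-2.192, 0.06, 2.195]
wrist_force: [1.0, -0.7, -0.4]
width: 0.469
t 23.78 tcp mm [620.6 -68.1 185.6] jaw yaw -93.17 tilt 0.08 q1,q6 [-0.149  1.477] w 0.469 F [ 1.  -0.7 -0.4]
 turn 0.2 rotvec [-0.0029  0.0014  0.0002]
 turn -179.8 rotvec [ 3.1387e+00  3.0000e-04 -2.3000e-03]
 dp now cm [-1.41 54.88 29.07]  dist 62.1
 dp if turned first (1st turn) cm [-1.44 54.8  29.23]
```

```bash
for i in 1 2 3; do python3 -m creep '[{"grip":4,"dp":[-0.3,3.5,1.8],"rotation":[0,0,0]},{"grip":4,"dp":[-0.4,7,3.7],"rotation":[0,0,0]},{"grip":4,"dp":[-0.5,10.5,5.6],"rotation":[0,0,0]},{"grip":4,"dp":[-0.5,14,7.4],"rotation":[0,0,0]},{"grip":4,"dp":[-0.5,17.5,9.2],"rotation":[0,0,0]}]' | head -2; done
python3 - <<'E'
from meas import *
for n in("top","scene"):
    p,d=bot.read_camera(n); cv2.imwrite(f"pics/end_{n}.png",p[...,::-1]); np.save(f"pics/end_{n}_rgb.npy",p); np.save(f"pics/end_{n}.npy",d)
E
```

```text
time: 24.2
tool_pos: [0.5187, -0.239, 0.19]
time: 24.62
tool_pos: [0.4169, -0.409, 0.1949]
time: 25.03
tool_pos: [0.3153, -0.5787, 0.1997]
```

View pics/end_top.png

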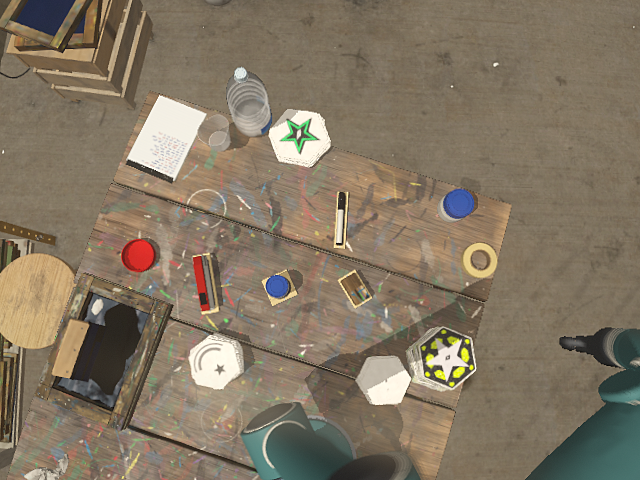

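View pics/end_scene.png

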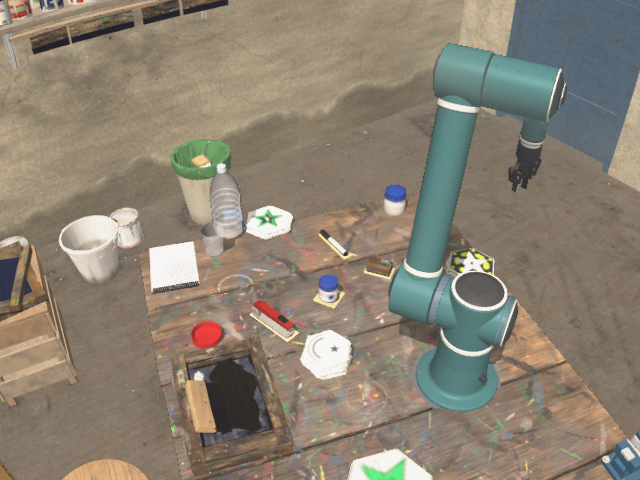

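All four things look placed: the marker at (341,220), stapler (205,283), pot (278,287) and block (355,288) in the top view. The tape and lid appear unmoved. I'll check the numbers.

```bash
python3 - <<'E'
from meas import *
rgb=np.load("pics/end_top_rgb.npy"); hsv=cv2.cvtColor(rgb,cv2.COLOR_RGB2HSV).astype(int); H,S,V=hsv[...,0],hsv[...,1],hsv[...,2]; sh=H.shape
blue=(H>105)&(H<125)&(S>140); rect("top",blue&box(sh,262,295,268,306),.070,"pot (438.5,90)")
P=depth_pts("top",np.load("pics/end_top.npy"))
rect("top",(P[...,2]>.024)&box(sh,333,378,262,312),.034,"block (437.3,-105.4,32)")
rect("top",((V>180)&(S<50)|(V<70))&box(sh,332,352,192,250),.018,"marker (619.7,-68.5,-3)")
red=((H<6)|(H>174))&(S>150)&(V>90); rect("top",red&box(sh,188,222,245,320),.056,"stapler red (arm ~5mm short of foot)")
rect("top",(P[...,2]>.030)&(P[...,2]<.08)&box(sh,185,224,245,320),.05,"stapler depth (445.5,281,11.6)")
old=np.load("pics/top0_rgb.npy")
for im,l in((old,"before"),(rgb,"after")):
    h=cv2.cvtColor(im,cv2.COLOR_RGB2HSV).astype(int);
    rect("top",((h[...,0]<6)|(h[...,0]>174))&(h[...,1]>150)&box(sh,115,165,232,280),.02,"lid "+l)
    rect("top",(h[...,0]>18)&(h[...,0]<32)&(h[...,1]>80)&(h[...,2]>150)&box(sh,455,502,235,285),.024,"tape "+l)
b=lambda r:cv2.resize(rgb[r[0]:r[1],r[2]:r[3],::-1],(400,600) if 0 else None,fx=4,fy=4,interpolation=cv2.INTER_CUBIC)
cv2.imwrite("pics/end_crop.png",b((185,320,185,380)))
E
```

```text
pot (438.5,90) [276. 286.] ctr mm 439.2 91.8 size 51.2 51.2 long-axis deg -88.7
block (437.3,-105.4,32) [355. 289.] ctr mm 433.4 -105.3 size 79.9 42.5 long-axis deg 32.4
marker (619.7,-68.5,-3) [341. 218.] ctr mm 620.3 -67.0 size 139.0 17.2 long-axis deg -2.9
stapler red (arm ~5mm short of foot) [201. 283.] ctr mm 442.5 281.2 size 135.0 22.5 long-axis deg 12.1
stapler depth (445.5,281,11.6) [201. 282.] ctr mm 443.5 279.3 size 136.8 28.4 long-axis deg 12.3
lid before [138. 255.] ctr mm 513.4 456.0 size 90.1 83.3 long-axis deg -88.9
tape before [479. 260.] ctr mm 513.4 -430.7 size 98.7 90.1 long-axis deg -45.9
lid after [138. 255.] ctr mm 513.4 456.0 size 90.1 83.3 long-axis deg -88.9
tape after [478. 260.] ctr mm 513.4 -430.7 size 98.7 90.1 long-axis deg -45.9
```

View pics/end_crop.png

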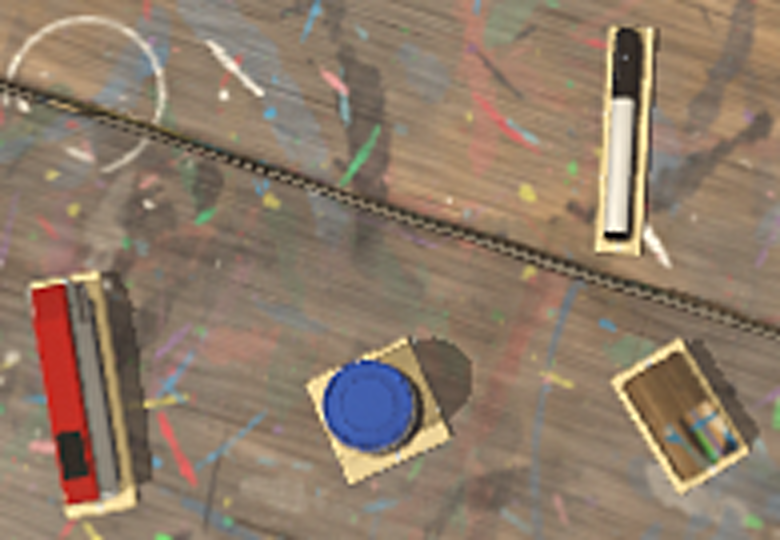

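```bash
python3 -m creep '[{"grip":4,"dp":[0,0,0],"rotation":[0,0,0]},{"grip":4,"dp":[0,0,0],"rotation":[0,0,0]}]'; python3 -c "
from workcell import bot
print(bot.finish_job())"
```

```text
time: 25.3
tool_pos: [0.3168, -0.5765, 0.1992]
tcp_rot: [-2.192, 0.06, 2.193]
wrist_force: [1.0, 0.3, -0.1]
width: 0.465
the job is handed in; nothing more can be done
None
```

I set the smaller ink pot, the stapler, the wooden block and the marker on their boards, in that order. I lowered each one until the wrist force showed contact, released it, moved the arm clear and handed the job in at about 25 s.

In the last top-camera check, centres were roughly 2 mm from the outline's centre for the pot and marker, 2–3 mm for the stapler and 4 mm for the block, with angles within 1°. The block's figure is a bit uncertain: its mask came out 80 mm long instead of 75 mm, probably because it took in part of a side face, but in the enlarged crop it sits squarely on its outline. The stapler's figure comes from its arm, not its foot.

The roll of tape and the red lid measured the same before and after, and no check failed.

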